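Load a heatsink into a hooded thermal test dock by feel

TASK

Load the black heatsink into the thermal test dock: lay it flat on the dock's open loading ledge with its long side along the channel, then reach in under the hood through the open side with the gripper tilted and push it gently along the channel until you feel it drop into the hidden recess and it lies flat and fully home there. The recess can be anywhere along the channel, so stop as soon as it is home and never ram it against the dock, and leave the other things on the bench where they are.

Things in the scene. Friction and masses are not known exactly. Their poses are not given: they have to be found in the camera images.
- heatsink_mid (a point): Centre (half-way up) of the loose black finned heatsink, a block 48 x 72 x 27 mm (own x, y, z) of about 0.12 kg lying flat on the bench with its fins up. Own y is its long side, z is up. Take it across the 48 mm width. It tips nose-down into the recess, then drops level: its middle is then 25.5 mm above the bench, its top 17 mm above the channel floor, and the recess's far edge stops it.
- dock: Thermal test dock, fixed: grey loading ledge, channel under an aluminium hood, grey control box at the far end (x 165 to 240 mm, 84 mm wide, 100 mm high). Origin on the bench under the middle of the channel's mouth; own x runs along the channel from ledge into hood, away from the robot; own y to the left seen along x; z up. Touching or pushing does not move it.
- dock_ledge (a point): Where the heatsink's footprint is to be centred on the ledge's top, 22 mm above the bench (axes as dock; 54 mm before the mouth). The ledge is 95 mm long (ends at the mouth) and 84 mm wide, without walls but for two flared lead-in cheeks at the mouth, 8 mm high, reaching 28 mm before it, 66 mm apart there: a heatsink centred here clears them. On the open ledge push in line with its middle, or it turns.
- dock_slot (a point): Middle of the open side slot, on top of the low guide (axes as dock). It lies on the channel's -y side, 6 mm thick, top 8 mm above the channel floor. The roof's underside is 65 mm above that floor, its edge 2 mm outside the guide: the slot is 57 mm high. Closed fingers leaning about 45 degrees (pointing down and to +y) pass along it with their tips 20 mm behind the guide and 12 mm up; upright ones strike the roof.
- dock_mouth (a point): Middle of the channel's mouth, on its floor, 22 mm above the bench like the ledge (axes as dock). The channel runs 165 mm along +x, 54 mm wide, with a wall at +y, a roof, and a plate over the mouth's +y half, 33 mm up. Its floor has one square-edged recess 78 mm long, 54 mm wide, 10 mm deep, hidden; its near edge is anywhere 25 to 80 mm from the mouth. Pushing takes 1 to 3 N till the heatsink is in.
- multimeter: Bystander: black and grey hand multimeter 148 x 78 x 43 mm lying face up; origin at the centre of its underside.
- flux_bottle: Bystander: white needle bottle with black cap, 36 mm in diameter, 98 mm high, standing; origin at the centre of its underside.
- kapton_tape: Bystander: roll of amber tape 69 mm in diameter, 12 mm high, lying flat; origin at the centre of its underside.
- capacitor: Bystander: blue can capacitor 16 mm in diameter, 24 mm high, standing; origin at the centre of its underside.
- relay_board: Bystander: small green circuit board 40 x 62 x 16 mm lying flat; origin at the centre of its underside.
Things that resemble listed ones, but are neither listed nor needed, are in the scene too. What is shaped like the part that bears heatsink_mid but purple or turquoise is not meant.

How it is judged:
By the outcome, as a careful person would: the job done as asked, in the order asked, and still so for the second after the job is handed in, with the robot touching nothing.
It also fails if it takes over 58 s, if anything falls off the work surface, if the arm or the gripper's body presses on something with over 40 N, if the wrist force passes 120 N, or if a joint passes its speed limit or range.

ROBOT

A 6-joint arm with a two-finger parallel gripper is mounted at the origin on a cart in front of the work surface, level with it; the furniture and walls round the work are solid. World frame = base frame: x ahead of the robot, y to its left, z up, the work surface at z = 0. Lengths are in m, angles in rad, forces in N, time in s.
With the tool pointing down it reaches from about 0.375 to 0.9 m from the base axis. Payload 3.1 kg.
Tool frame: the origin (TCP) lies on the centre line of the jaws, within the pads' length; the fingertips stand 19 mm ahead of it and the grasp point (between the pads) is the TCP; z points along the fingers, x is the direction in which the jaws open and shut, and the axes are right-handed (so a half turn about z gives the same grasp; the last joint's range is limited). The gripper opens to 87 mm and grips with 3 to 60 N. Pads are 19 mm wide; open, the fingers measure 117 mm over their backs; the gripper's body (75 mm by 190 mm) begins 51 mm behind the grasp point.
Start: joints at [-1.387, 0.527, 1.433, -0, 1.181, -0.178], TCP at [0.222, -0.584, 0.242] pointing down, gripper open.
Joint ranges: [-3.08, 3.08], [-0.75, 2.2], [0.22, 2.44], [-1.43, 4.57], [0, 2.65], [-2.85, 2.85]. Speed limits (rad/s): [2.79, 2.79, 3.14, 3.14, 3.14, 3.14].

INTERFACE

Orientations are given as a 3x3 rotation matrix whose columns are the frame's x, y, z axes.
In Python, from rig import r gives the robot as it stands.
- The arm moves only by the tool drive_tool, never from a script. Its argument "plan" is a list of rows, each an object with "claw": the closure in counts, from 0 (fully open) to 255 (shut); "offset": the shift along the tool's x, y, z in m, a list of three; "delta_rot": the turn, a rotation vector about the tool's x, y, z in degrees, a list of three. A call has 1 to 12 rows; each row is the pose to reach, as a shift and turn from the pose measured when the call began, along the tool's axes at that moment; what a row does not reach only later rows make up. A row lasts 1/12 s, in which the tool goes at most 41.7 mm and 7.16 degrees, less where a joint would pass 70% of its speed; a pose out of reach is approached as far as the arm can. A call with a gripper value outside its range is refused whole. The fingers move at their own pace and stop on an object; the grip force is fixed at half the most. Time passes only in rows, so rows that repeat a pose let the fingers close. It gives the time, the measured TCP pose, the force and the opening at its end, in the units of the state.
- r.state(): the state, without advancing time (a new reading comes with each control period).
- r.camera(name): name is "scene" or "top" or "wrist"; returns a dict with "frame" (420x560x3 uint8, red, green, blue), "fx", "fy", "cx", "cy" (pixels), "rvec" (rotation vector, rad) and "tvec" (3), from world to camera coordinates, as OpenCV has them; the wrist camera has in their place "tool_from_camera" (4x4, takes a point from camera to tool coordinates, whose origin is the TCP and whose axes are the tool frame's). Camera axes: x right, y down, z forward; pixel columns grow to the right and rows downward; lengths in m; the calibration is good to about 2 mm. A picture is of the moment at which its call begins: read the wrist's pose just before it. There is no depth.
- r.sign_off(): hands the job in, once; it reports no verdict.
Trained networks look in the newest picture that a camera, given by its name, has taken for a name from the list of things; names that differ only in an ending like _2 or _b are one class to them, and where a whole thing is asked for, a point or a joint stands for the part that bears it (a point fixed in the world has none). Each returns a list of dicts, best first, with "score" (0 to 1); they miss things now and then, are a little off and sometimes report something else, mostly with a low value. They report only what shows in the picture. A call takes as long as a camera call. They do not tell look-alikes from the thing itself.
- r.search_frame(camera, label): "box" ([centre column, centre row, width, height] in pixels, round what is visible of it).
- r.silhouettes(camera, label): "pixels" (420x560 bool, what is visible of it) and "box" ([centre column, centre row, width, height] in pixels, round what is visible of it).
The state is a dict: "t": time; "qpos": joint angles; "qvel": joint speeds; "joint_torque": joint torques, N m; "eef_pos": TCP position; "eef_rot": TCP orientation; "wrist_force": force on the tool from outside, world axes, zero at the start; "torque": the same for the moment, N m; "gripper_width": finger opening in m.
Only numpy, scipy, OpenCV 4.12 (cv2) and the standard library are available. Lean on these libraries where they do the work, as an engineer would, in place of code of your own. Each camera call takes 0.05 s, during which the arm holds its last target.

## Working session

There is one attempt and no reset: what is moved stays moved. The work goes in short steps, Python scripts to look and compute and a tool call to move; the robot and the scene stay as the last step left them, time stands still between calls to the robot, and variables do not carry over. Pictures are saved under pics/ and viewed, and the job is handed in when it is done.

Besides the shell and the picture viewer there is one more tool, called by a JSON object that holds its "method" and its "body", one argument or row to a line. drive_tool: Moves the arm, as the interface text tells. Its arguments: {"type":"object","properties":{"plan":{"type":"array"}},"required":["plan"]}

```bash
ls; mkdir -p pics; python3 - <<'E'
from rig import r
import cv2
s=r.state();print(s)
for n in ("scene","top","wrist"):
    c=r.camera(n);cv2.imwrite(f"pics/{n}0.png",c["frame"][:,:,::-1])
    print(n,{k:v for k,v in c.items() if k!="frame"})
E
```

```text
pics
{'t': 0.0, 'qpos': array([-1.38650234e+00,  5.28431163e-01,  1.43391677e+00, -9.89011184e-06,
        1.18138239e+00, -1.78487409e-01]), 'qvel': array([-0.00223866,  0.00015061, -0.00067395,  0.00038706,  0.0002688 ,
        0.00046591]), 'joint_torque': array([ 5.46308329e-04, -4.40044570e+01, -1.76594371e+01,  6.32212101e-02,
        5.82743017e-02, -1.79556300e-04]), 'eef_pos': array([ 0.22170023, -0.583613  ,  0.24058849]), 'eef_rot': array([[ 3.54879067e-01, -9.34912128e-01, -4.00726921e-04],
       [-9.34909843e-01, -3.54879100e-01,  2.09978719e-03],
       [-2.10532612e-03, -3.70526978e-04, -9.99997715e-01]]), 'wrist_force': array([ 0.18040826, -0.44485027,  0.02275789]), 'torque': array([-0.034256  , -0.02055245,  0.0059905 ]), 'gripper_width': 0.08683912596121755}
scene {'fx': 400.9069629786791, 'fy': 400.9069629786791, 'cx': 283.09135374349665, 'cy': 207.67356893717255, 'rvec': array([ 1.93317245, -1.05054222,  0.57079568]), 'tvec': array([-0.30599022,  0.27190308,  1.32673273])}
top {'fx': 523.0194673179201, 'fy': 523.0194673179201, 'cx': 279.60220552698, 'cy': 204.64647861567784, 'rvec': array([ 2.10725465, -2.15548615,  0.18447429]), 'tvec': array([-0.03329423,  0.5297408 ,  1.70300732])}
wrist {'fx': 374.96757480633505, 'fy': 374.96757480633505, 'cx': 277.6451034472114, 'cy': 208.75092142865108, 'tool_from_camera': array([[ 9.99999709e-01, -5.53243103e-04, -5.26026041e-04,
         1.01005562e-03],
       [ 6.81591646e-04,  9.57384042e-01,  2.88817126e-01,
        -7.90336094e-02],
       [ 3.43822854e-04, -2.88817401e-01,  9.57384140e-01,
        -1.43660468e-01],
       [ 0.00000000e+00,  0.00000000e+00,  0.00000000e+00,
         1.00000000e+00]])}
```

View pics/scene0.png

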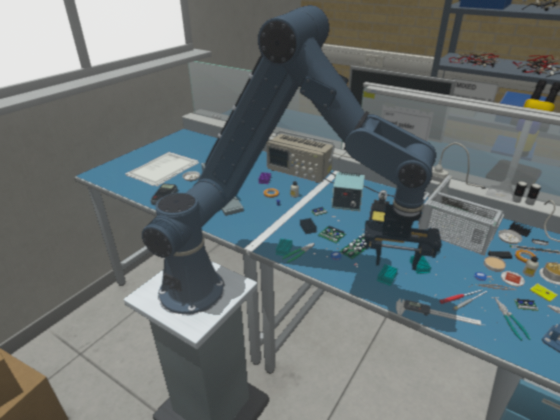

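View pics/top0.png

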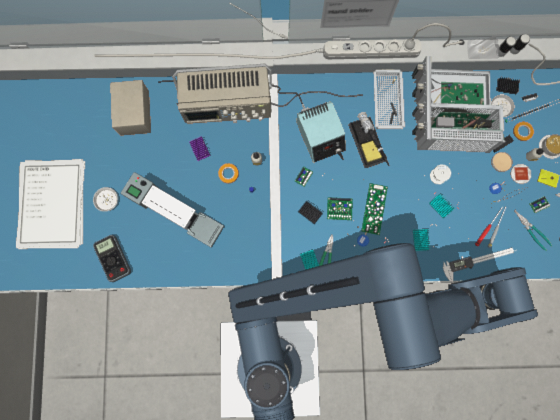

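View pics/wrist0.png

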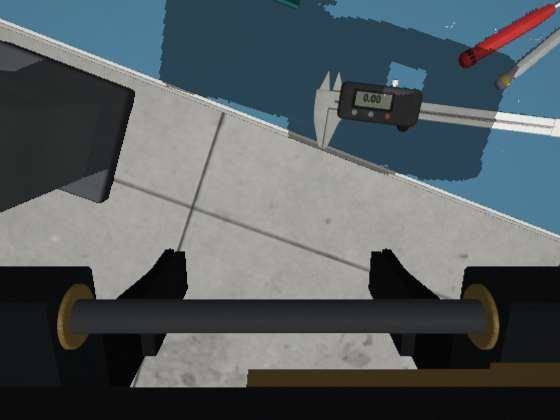

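```bash
cat > h.py <<'E'
from rig import r
import cv2, numpy as np
def ray(c,uv,st=None):
    p=np.array([(uv[0]-c["cx"])/c["fx"],(uv[1]-c["cy"])/c["fy"],1.])
    if "rvec" in c:
        R=cv2.Rodrigues(c["rvec"])[0]; return -R.T@c["tvec"], R.T@p
    T=c["tool_from_camera"]; R=st["eef_rot"]
    return st["eef_pos"]+R@T[:3,3], R@T[:3,:3]@p
def at(c,uv,z,st=None):
    o,d=ray(c,uv,st); return o+d*(z-o[2])/d[2]
def proj(c,P,st=None):
    P=np.asarray(P,float)
    if "rvec" in c:
        q=P@cv2.Rodrigues(c["rvec"])[0].T+c["tvec"]
    else:
        T=c["tool_from_camera"]; q=((P-st["eef_pos"])@st["eef_rot"]-T[:3,3])@T[:3,:3]
    return np.c_[q[:,0]/q[:,2]*c["fx"]+c["cx"],q[:,1]/q[:,2]*c["fy"]+c["cy"]]
E
python3 - <<'E'
from h import *
c=r.camera("top");f=c["frame"][:,:,::-1]
cv2.imwrite("pics/tA.png",cv2.resize(f[150:290,80:260],None,fx=4,fy=4,interpolation=cv2.INTER_CUBIC))
cv2.imwrite("pics/tB.png",cv2.resize(f[160:290,280:480],None,fx=4,fy=4,interpolation=cv2.INTER_CUBIC))
for l in ("heatsink_mid","dock","multimeter","flux_bottle","kapton_tape","capacitor","relay_board"):
    for d in r.search_frame("top",l)[:5]: print(l,round(d["score"],2),np.round(d["box"],1),at(c,d["box"][:2],0.0).round(3))
E
```

```text
heatsink_mid 0.89 [421.1 240.4  20.5  25.5] [ 0.403 -0.522  0.   ]
heatsink_mid 0.79 [309.2 260.1  15.   15.4] [ 0.345 -0.141  0.   ]
heatsink_mid 0.67 [309.6 212.   21.3  22. ] [ 0.509 -0.147  0.   ]
heatsink_mid 0.66 [199.1 149.1  22.6  28.1] [0.74  0.232 0.   ]
heatsink_mid 0.46 [173.4 209.4 105.4  70.5] [0.529 0.319 0.   ]
dock 0.81 [172.3 210.3  99.5  68.2] [0.526 0.323 0.   ]
multimeter 0.95 [110.8 259.1  42.5  53.5] [0.363 0.528 0.   ]
flux_bottle 0.47 [252.6 156.1  11.2   8.9] [0.711 0.045 0.   ]
kapton_tape 0.62 [228.3 171.6  17.4  21.6] [0.657 0.13  0.   ]
relay_board 0.58 [303.4 178.4  22.5  19.8] [ 0.627 -0.13   0.   ]
```

View pics/tA.png

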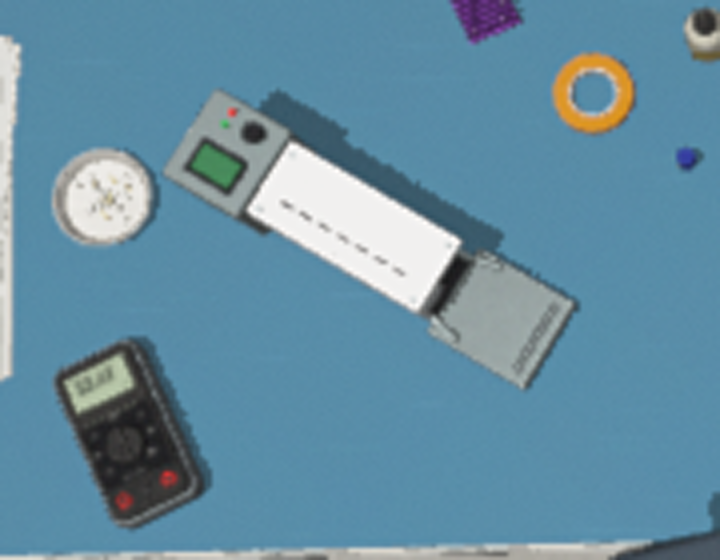

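View pics/tB.png

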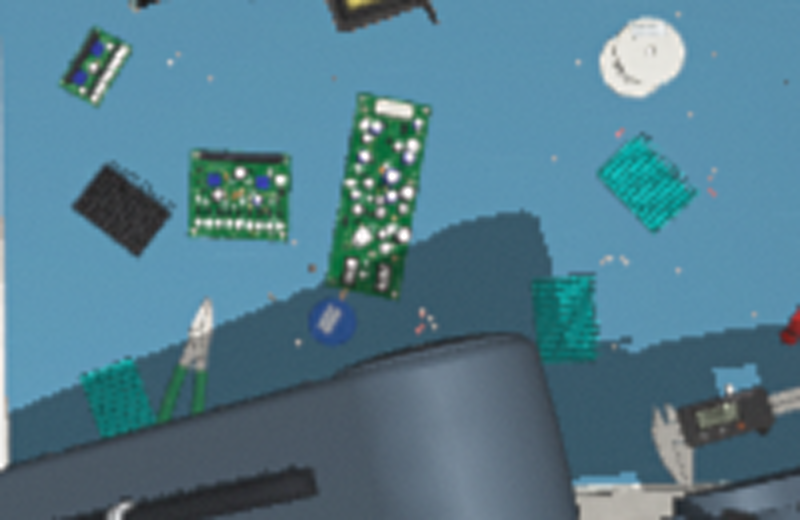

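```bash
cat >> h.py <<'E'
from scipy.optimize import least_squares
def fit(c,L,uv,x0,st=None):
    L=np.array(L,float);uv=np.array(uv,float)
    def w(p):
        a=p[2];R=np.array([[np.cos(a),-np.sin(a),0],[np.sin(a),np.cos(a),0],[0,0,1]])
        return L@R.T+[p[0],p[1],0]
    s=least_squares(lambda p:(proj(c,w(p),st)-uv).ravel(),x0)
    return s.x,s.fun.reshape(-1,2)
E
python3 - <<'E'
from h import *
c=r.camera("top")
S=lambda P,o:(np.array(P)+.5)/4-.5+o
L=[(-.095,-.042,.022),(-.095,.042,.022),(.165,-.042,.1),(.24,-.042,.1),(.24,.042,.1),(.165,.042,.1)]
p,e=fit(c,L,S([(577,302),(526,388),(290,138),(218,90),(165,175),(240,218)],[80,150]),[.5,.3,.5])
print("dock",p,e.round(1))
h=[(-.024,-.036,.027),(.024,-.036,.027),(.024,.036,.027),(-.024,.036,.027)]
# long side: check
q=S([(72,205),(112,163),(172,210),(138,257)],[280,160]);
w=np.array([at(c,a,.027) for a in q]);print(w.round(4),np.linalg.norm(np.diff(w,axis=0),axis=1), w.mean(0))
E
```

```text
dock [0.47974398 0.24590102 1.02906943] [[ 0.3  0.2]
 [ 0.2  0.3]
 [ 1.1 -1.2]
 [-0.3 -0.3]
 [-1.   0.3]
 [-0.2  0.8]]
[[ 0.5094 -0.1056  0.027 ]
 [ 0.5446 -0.1405  0.027 ]
 [ 0.5032 -0.1897  0.027 ]
 [ 0.4639 -0.1597  0.027 ]] [0.04954596 0.06435407 0.04942116] [ 0.50530187 -0.14888524  0.027     ]
```

```bash
cat >> h.py <<'E'
def Rz(a):
    a=np.radians(a);return np.array([[np.cos(a),-np.sin(a),0],[np.sin(a),np.cos(a),0],[0,0,1]])
def down(yaw): # tool down, x axis at yaw deg
    return Rz(yaw)@np.diag([1.,-1,-1])
def plan(p,R,s=None):
    s=s or r.state()
    off=s["eef_rot"].T@(np.array(p)-s["eef_pos"])
    rv=np.degrees(cv2.Rodrigues(s["eef_rot"].T@R)[0].ravel())
    print("t",round(s["t"],2),"offset",off.round(4).tolist(),"rot",rv.round(2).tolist(),"F",s["wrist_force"].round(2))
def log():
    import json
    s=r.state()
    open("log.jsonl","a").write(json.dumps({k:np.asarray(s[k]).tolist() for k in("t","qpos","eef_pos","eef_rot")})+"\n")
E
python3 - <<'E'
from h import *
log();plan([.505,-.149,.16],down(-40))
E
```

```text
t 0.6 offset [-0.3065, -0.4192, 0.0816] rot [0.0, -0.0, -29.22] F [-0.22  0.19  0.48]
```

{"method": "drive_tool", "body": {
  "plan": [
    {"claw": 0,"offset": [-0.03,-0.04,0.0],"delta_rot": [0,0,-3]},
    {"claw": 0,"offset": [-0.1,-0.14,0.02],"delta_rot": [0,0,-10]},
    {"claw": 0,"offset": [-0.2,-0.28,0.04],"delta_rot": [0,0,-20]},
    {"claw": 0,"offset": [-0.3065,-0.419,0.08],"delta_rot": [0,0,-29.2]},
    {"claw": 0,"offset": [-0.3065,-0.419,0.08],"delta_rot": [0,0,-29.2]},
    {"claw": 0,"offset": [-0.3065,-0.419,0.08],"delta_rot": [0,0,-29.2]},
    {"claw": 0,"offset": [-0.3065,-0.419,0.08],"delta_rot": [0,0,-29.2]},
    {"claw": 0,"offset": [-0.3065,-0.419,0.08],"delta_rot": [0,0,-29.2]},
    {"claw": 0,"offset": [-0.3065,-0.419,0.08],"delta_rot": [0,0,-29.2]},
    {"claw": 0,"offset": [-0.3065,-0.419,0.08],"delta_rot": [0,0,-29.2]},
    {"claw": 0,"offset": [-0.3065,-0.419,0.08],"delta_rot": [0,0,-29.2]},
    {"claw": 0,"offset": [-0.3065,-0.419,0.08],"delta_rot": [0,0,-29.2]}
  ]
}}

```text
t: 1.6
eef_pos: [0.4919, -0.1687, 0.1659]
eef_rot: [[0.766, -0.643, 0.001], [-0.643, -0.766, -0.0], [0.001, -0.0, -1.0]]
wrist_force: [0.8, -0.9, 0.5]
gripper_width: 0.0867
```

```bash
python3 - <<'E'
from h import *
log();s=r.state();c=r.camera("wrist");print(s["eef_pos"],s["qvel"].round(2),s["t"])
cv2.imwrite("pics/w1.png",c["frame"][:,:,::-1])
for d in r.silhouettes("wrist","heatsink_mid")[:4]:
    m=d["pixels"].astype(np.uint8);k=cv2.findContours(m,0,2)[0];k=max(k,key=cv2.contourArea)
    b=cv2.minAreaRect(k);print(d["score"],d["box"],cv2.boxPoints(b).round(0).tolist())
E
```

```text
[ 0.49193919 -0.16874663  0.1659119 ] [ 0.98  0.25 -0.19 -0.   -0.08  0.97] 1.6
0.91 [278.6, 164.8, 64.1, 94.7] [[245.0, 118.0], [309.0, 116.0], [312.0, 209.0], [249.0, 211.0]]
0.79 [129.8, 265.3, 67.4, 68.2] [[82.0, 287.0], [127.0, 225.0], [163.0, 251.0], [118.0, 313.0]]
```

View pics/w1.png

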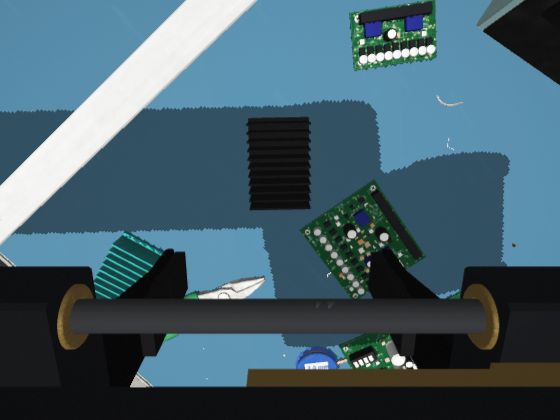

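```bash
python3 - <<'E'
from h import *
s=r.state();c=r.camera("wrist");f=c["frame"][:,:,::-1];print(s["eef_pos"],s["t"])
x0,y0=210,150
d=r.silhouettes("wrist","heatsink_mid")
for k in d[:3]:print(k["score"],k["box"])
b=d[0]["box"];x0,y0=int(b[0]-70),max(0,int(b[1]-70))
cv2.imwrite("pics/w2.png",cv2.resize(f[y0:y0+140,x0:x0+140],None,fx=4,fy=4,interpolation=cv2.INTER_CUBIC));print(x0,y0)
k=max(cv2.findContours(d[0]["pixels"].astype(np.uint8),0,2)[0],key=cv2.contourArea)
P=cv2.boxPoints(cv2.minAreaRect(k))
for z in(0.,.027):
  w=np.array([at(c,p,z,s) for p in P]);print(w.round(4),np.linalg.norm(np.diff(w,axis=0),axis=1),w.mean(0))
E
```

```text
[ 0.49261577 -0.16504346  0.16515783] 1.7
0.95 [128.8, 267.0, 71.3, 63.6]
0.73 [283.0, 170.2, 65.0, 88.3]
58 197
[[ 0.3004 -0.1135  0.    ]
 [ 0.3776 -0.1083  0.    ]
 [ 0.3778 -0.144   0.    ]
 [ 0.2987 -0.1511  0.    ]] [0.07738482 0.03572953 0.07944777] [ 3.38633342e-01 -1.29224850e-01  1.38777878e-17]
[[ 0.3217 -0.1128  0.027 ]
 [ 0.3921 -0.108   0.027 ]
 [ 0.3923 -0.1406  0.027 ]
 [ 0.3201 -0.1471  0.027 ]] [0.0706213  0.03260673 0.07250394] [ 0.35652746 -0.12713461  0.027     ]
```

View pics/w2.png

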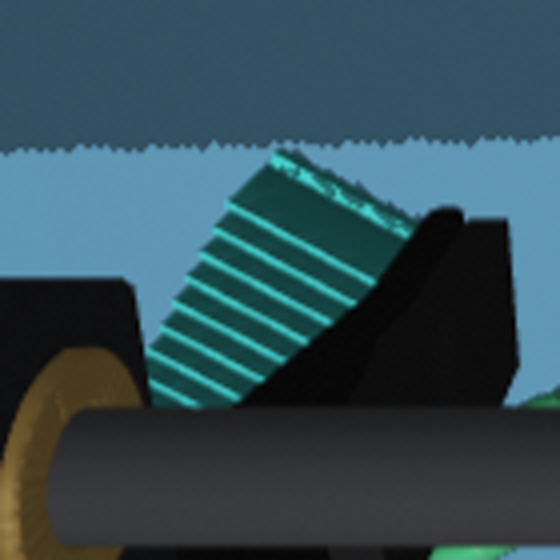

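```bash
python3 - <<'E'
from h import *
s=r.state();c=r.camera("wrist");f=c["frame"][:,:,::-1];print(s["eef_pos"],s["t"])
cv2.imwrite("pics/w3.png",cv2.resize(f[100:240,210:350],None,fx=4,fy=4,interpolation=cv2.INTER_CUBIC))
for d in r.silhouettes("wrist","heatsink_mid"):
  k=max(cv2.findContours(d["pixels"].astype(np.uint8),0,2)[0],key=cv2.contourArea)
  col=np.median(f[d["pixels"]],axis=0); print(col,d["score"])
  if col.max()<60:
   P=cv2.boxPoints(cv2.minAreaRect(k));print(P)
   for z in(0.,.027):
    w=np.array([at(c,p,z,s) for p in P]);e=np.diff(w,axis=0);print(w.round(4).tolist(),np.linalg.norm(e,axis=1).round(4),w.mean(0),np.degrees(np.arctan2(e[:,1],e[:,0])))
E
```

```text
[ 0.49141844 -0.16934002  0.16587521] 1.8
[18. 17. 17.] 0.73
[[248. 116.]
 [310. 116.]
 [310. 208.]
 [248. 208.]]
[[0.5139, -0.1061, 0.0], [0.5521, -0.138, 0.0], [0.5042, -0.1984, 0.0], [0.4631, -0.1641, 0.0]] [0.0497 0.0771 0.0534] [ 0.50831197 -0.15165224  0.        ] [ -39.84395304 -128.41733996  140.16489192]
[[0.5164, -0.1064, 0.027], [0.5512, -0.1355, 0.027], [0.5075, -0.1906, 0.027], [0.4701, -0.1594, 0.027]] [0.0454 0.0703 0.0488] [ 0.51128057 -0.14796783  0.027     ] [ -39.84395304 -128.41733996  140.16489192]
[70. 71. 22.] 0.72
```

View pics/w3.png

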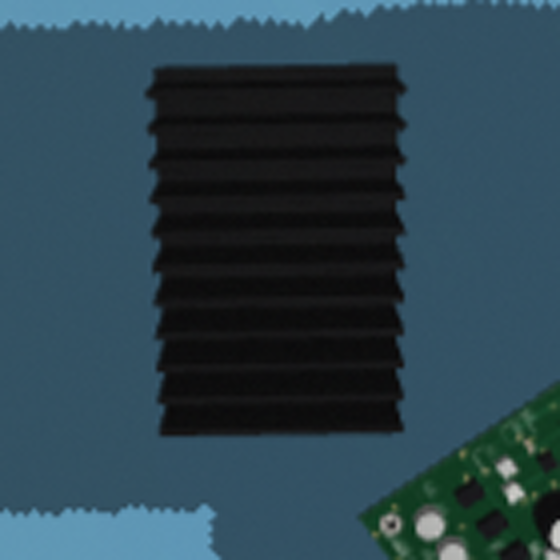

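```bash
python3 - <<'E'
from h import *
log();plan([.511,-.148,.08],down(-40));plan([.511,-.148,.024],down(-40))
E
```

```text
t 1.9 offset [0.0003, -0.0308, 0.0862] rot [0.02, -0.05, -0.04] F [-0.39 -1.2   0.27]
t 1.9 offset [0.0003, -0.0309, 0.1422] rot [0.02, -0.05, -0.04] F [-0.39 -1.2   0.27]
```

{"method": "drive_tool", "body": {
  "plan": [
    {"claw": 0,"offset": [0,-0.015,0.03],"delta_rot": [0,0,0]},
    {"claw": 0,"offset": [0,-0.031,0.06],"delta_rot": [0,0,0]},
    {"claw": 0,"offset": [0,-0.031,0.09],"delta_rot": [0,0,0]},
    {"claw": 0,"offset": [0,-0.031,0.09],"delta_rot": [0,0,0]},
    {"claw": 0,"offset": [0,-0.031,0.11],"delta_rot": [0,0,0]},
    {"claw": 0,"offset": [0,-0.031,0.128],"delta_rot": [0,0,0]},
    {"claw": 0,"offset": [0,-0.031,0.136],"delta_rot": [0,0,0]},
    {"claw": 0,"offset": [0,-0.031,0.142],"delta_rot": [0,0,0]},
    {"claw": 0,"offset": [0,-0.031,0.142],"delta_rot": [0,0,0]}
  ]
}}

```text
t: 2.65
eef_pos: [0.5106, -0.1487, 0.0244]
eef_rot: [[0.764, -0.645, 0.0], [-0.645, -0.764, -0.001], [0.0, 0.0, -1.0]]
wrist_force: [-0.3, 0.0, 0.2]
gripper_width: 0.0868
```

```bash
python3 - <<'E'
from h import *
log();s=r.state();c=r.camera("wrist");print(s["eef_pos"],s["wrist_force"])
cv2.imwrite("pics/w4.png",c["frame"][:,:,::-1])
E
```

```text
[ 0.51058794 -0.1486976   0.02435085] [-0.29310399  0.00811028  0.16132975]
```

View pics/w4.png

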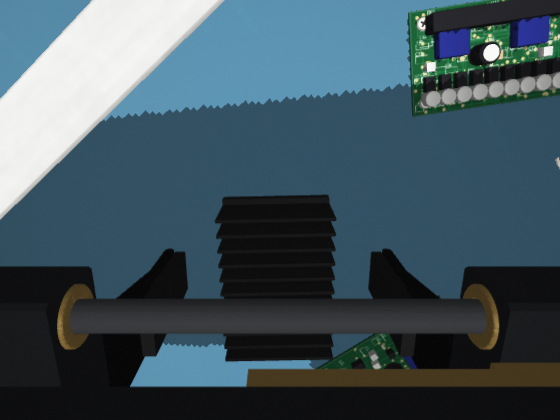

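```bash
python3 - <<'E'
from h import *
s=r.state();c=r.camera("wrist")
for uv,z in(((276,197),.0),((276,203),.027),((280,358),.027),((217,220),.027),((336,220),.027),((225,358),.027),((332,358),.027)):
  print(uv,z,(s["eef_rot"].T@(at(c,uv,z,s)-s["eef_pos"])).round(4))
E
```

```text
(276, 197) 0.0 [-0.0001 -0.0335  0.0248]
(276, 203) 0.027 [ 0.     -0.0383 -0.0022]
(280, 358) 0.027 [ 0.0017  0.0339 -0.0021]
(217, 220) 0.027 [-0.0235 -0.0313 -0.0022]
(336, 220) 0.027 [ 0.0239 -0.0312 -0.0021]
(225, 358) 0.027 [-0.023   0.0339 -0.0022]
(332, 358) 0.027 [ 0.0249  0.0339 -0.0021]
```

{"method": "drive_tool", "body": {
  "plan": [
    {"claw": 255,"offset": [0,0,0],"delta_rot": [0,0,0]},
    {"claw": 255,"offset": [0,0,0],"delta_rot": [0,0,0]},
    {"claw": 255,"offset": [0,0,0],"delta_rot": [0,0,0]},
    {"claw": 255,"offset": [0,0,0],"delta_rot": [0,0,0]},
    {"claw": 255,"offset": [0,0,0],"delta_rot": [0,0,0]},
    {"claw": 255,"offset": [0,0,0],"delta_rot": [0,0,0]},
    {"claw": 255,"offset": [0,0,0],"delta_rot": [0,0,0]},
    {"claw": 255,"offset": [0,0,0],"delta_rot": [0,0,0]}
  ]
}}

```text
t: 3.42
eef_pos: [0.5112, -0.1484, 0.0252]
eef_rot: [[0.765, -0.644, 0.001], [-0.644, -0.765, -0.001], [0.002, 0.0, -1.0]]
wrist_force: [-0.5, 0.4, 0.8]
gripper_width: 0.0481
```

```bash
python3 - <<'E'
from h import *
log();plan([.47,-.12,.15],down(-40));plan([.445,.195,.20],down(-31))
E
```

```text
t 3.42 offset [-0.0495, 0.0048, -0.1249] rot [0.0, -0.11, -0.09] F [-0.51  0.42  0.84]
t 3.42 offset [-0.2714, -0.2201, -0.1753] rot [0.01, -0.11, -9.09] F [-0.51  0.42  0.84]
```

{"method": "drive_tool", "body": {
  "plan": [
    {"claw": 255,"offset": [0,0,-0.02],"delta_rot": [0,0,0]},
    {"claw": 255,"offset": [0,0,-0.05],"delta_rot": [0,0,0]},
    {"claw": 255,"offset": [-0.02,-0.015,-0.09],"delta_rot": [0,0,0]},
    {"claw": 255,"offset": [-0.05,-0.04,-0.125],"delta_rot": [0,0,-2]},
    {"claw": 255,"offset": [-0.08,-0.065,-0.15],"delta_rot": [0,0,-4]},
    {"claw": 255,"offset": [-0.11,-0.09,-0.175],"delta_rot": [0,0,-5]},
    {"claw": 255,"offset": [-0.14,-0.115,-0.175],"delta_rot": [0,0,-6]},
    {"claw": 255,"offset": [-0.17,-0.14,-0.175],"delta_rot": [0,0,-7]},
    {"claw": 255,"offset": [-0.2,-0.165,-0.175],"delta_rot": [0,0,-8]},
    {"claw": 255,"offset": [-0.23,-0.19,-0.175],"delta_rot": [0,0,-9]},
    {"claw": 255,"offset": [-0.255,-0.21,-0.175],"delta_rot": [0,0,-9]},
    {"claw": 255,"offset": [-0.271,-0.22,-0.175],"delta_rot": [0,0,-9]}
  ]
}}

```text
t: 4.42
eef_pos: [0.4438, 0.1984, 0.1997]
eef_rot: [[0.858, -0.514, 0.001], [-0.514, -0.858, 0.0], [0.001, -0.001, -1.0]]
wrist_force: [0.0, -0.5, -1.4]
gripper_width: 0.0481
```

{"method": "drive_tool", "body": {
  "plan": [
    {"claw": 255,"offset": [0,0,0],"delta_rot": [0,0,0]},
    {"claw": 255,"offset": [0,0,0],"delta_rot": [0,0,0]}
  ]
}}

```text
t: 4.58
eef_pos: [0.4426, 0.1995, 0.1994]
eef_rot: [[0.86, -0.511, 0.0], [-0.511, -0.86, -0.0], [0.0, 0.0, -1.0]]
wrist_force: [0.5, -0.4, -1.2]
gripper_width: 0.0477
```

```bash
python3 - <<'E'
from h import *
log();s=r.state();c=r.camera("wrist");print(s["eef_pos"],s["wrist_force"],s["gripper_width"],s["qvel"].round(2))
cv2.imwrite("pics/w5.png",c["frame"][:,:,::-1])
c=r.camera("top");cv2.imwrite("pics/t5.png",cv2.resize(c["frame"][150:290,80:260,::-1],None,fx=4,fy=4,interpolation=cv2.INTER_CUBIC))
E
```

```text
[0.44264672 0.19950886 0.19940275] [ 0.54455084 -0.40877126 -1.23636088] 0.04765459869760296 [-0.06  0.   -0.01 -0.02 -0.   -0.01]
```

View pics/w5.png

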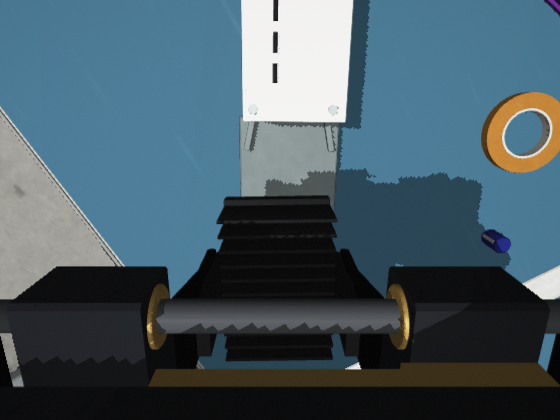

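View pics/t5.png

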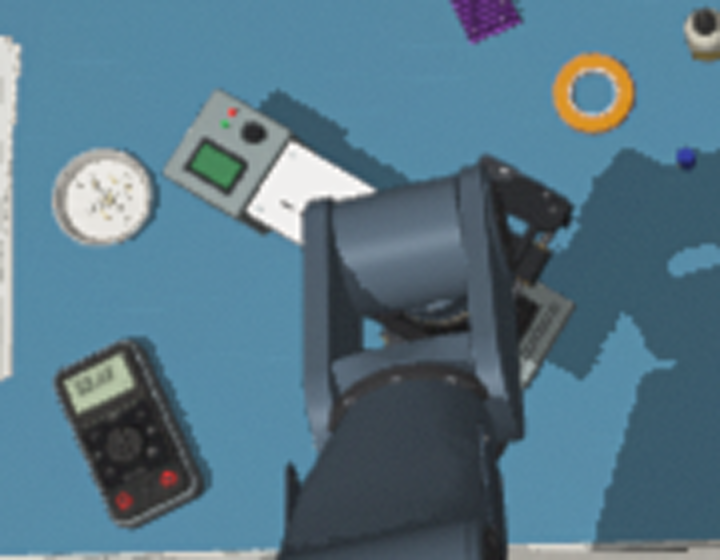

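```bash
python3 - <<'E'
import cv2
f=cv2.imread("pics/w5.png");cv2.imwrite("pics/w5c.png",cv2.resize(f[0:215,215:375],None,fx=3.5,fy=3.5,interpolation=cv2.INTER_CUBIC)[-600:]);print(int(215*3.5))
f=cv2.imread("pics/w5.png");cv2.imwrite("pics/w5d.png",cv2.resize(f[90:215,215:375],None,fx=4.5,fy=4.5,interpolation=cv2.INTER_CUBIC))
E
```

```text
752
```

View pics/w5d.png

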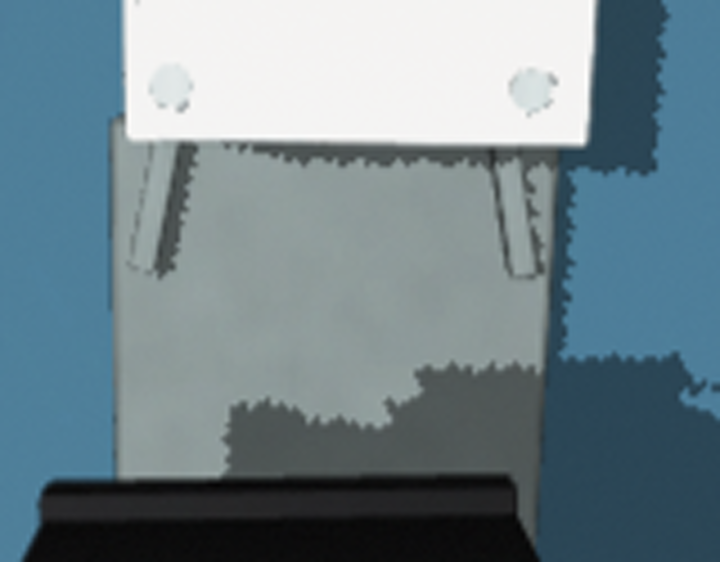

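```bash
cat >> h.py <<'E'
DK=np.array([0.4797,0.2459,59.0])
def tod(P): 
    return (np.asarray(P)-[DK[0],DK[1],0])@Rz(DK[2])
def fromd(P): return np.asarray(P)@Rz(DK[2]).T+[DK[0],DK[1],0]
E
python3 - <<'E'
from h import *
s=r.state();c=r.camera("wrist")
S=lambda u,v:((u+.5)/4.5-.5+215,(v+.5)/4.5-.5+90)
for n,u,v,z in(("Ll",113,150,.022),("Ll",117,470,.022),("Lr",557,150,.022),("Lr",541,460,.022),("ckl",155,272,.03),("ckr",512,276,.03),("hoodl",127,140,.09),("hoodr",587,146,.09),("box?",0,0,.022)):
  print(n,tod(at(c,S(u,v),z,s)).round(4))
E
```

```text
Ll [-0.0031  0.0371  0.022 ]
Ll [-0.0645  0.0381  0.022 ]
Lr [-0.003  -0.0454  0.022 ]
Lr [-0.0624 -0.0451  0.022 ]
ckl [-0.0246  0.0292  0.03  ]
ckr [-0.0253 -0.0369  0.03  ]
hoodl [0.003  0.0284 0.09  ]
hoodr [ 0.0021 -0.039   0.09  ]
box? [0.0235 0.0569 0.022 ]
```

```bash
sed -i 's/^DK=.*/DK=np.array([.4843,.2463,58.5])/' h.py; python3 - <<'E'
from h import *
plan(fromd([-.054,0,.09]),down(DK[2]-90))
E
```

```text
t 4.73 offset [0.0086, -0.0087, 0.1096] rot [-0.01, -0.07, 0.5] F [ 0.67  0.04 -1.14]
```

{"method": "drive_tool", "body": {
  "plan": [
    {"claw": 255,"offset": [0.005,-0.005,0.03],"delta_rot": [0,0,0.5]},
    {"claw": 255,"offset": [0.009,-0.009,0.06],"delta_rot": [0,0,0.5]},
    {"claw": 255,"offset": [0.009,-0.009,0.09],"delta_rot": [0,0,0.5]},
    {"claw": 255,"offset": [0.009,-0.009,0.11],"delta_rot": [0,0,0.5]},
    {"claw": 255,"offset": [0.009,-0.009,0.11],"delta_rot": [0,0,0.5]},
    {"claw": 255,"offset": [0.009,-0.009,0.11],"delta_rot": [0,0,0.5]}
  ]
}}

```text
t: 5.23
eef_pos: [0.4565, 0.1989, 0.0887]
eef_rot: [[0.851, -0.525, -0.002], [-0.525, -0.851, -0.001], [-0.001, 0.002, -1.0]]
wrist_force: [1.0, -0.2, -0.8]
gripper_width: 0.0482
```

```bash
python3 - <<'E'
from h import *
log();s=r.state();c=r.camera("wrist");print(s["eef_pos"],s["wrist_force"],s["gripper_width"],s["qvel"].round(2))
f=c["frame"][:,:,::-1];cv2.imwrite("pics/w6.png",f)
cv2.imwrite("pics/w6d.png",cv2.resize(f[20:240,180:380],None,fx=2.7,fy=2.7,interpolation=cv2.INTER_CUBIC))
E
```

```text
[0.45653756 0.1989064  0.08874815] [ 1.0013428  -0.20478211 -0.81027405] 0.048213164277840635 [ 0.01 -0.05 -0.02  0.   -0.    0.  ]
```

View pics/w6d.png

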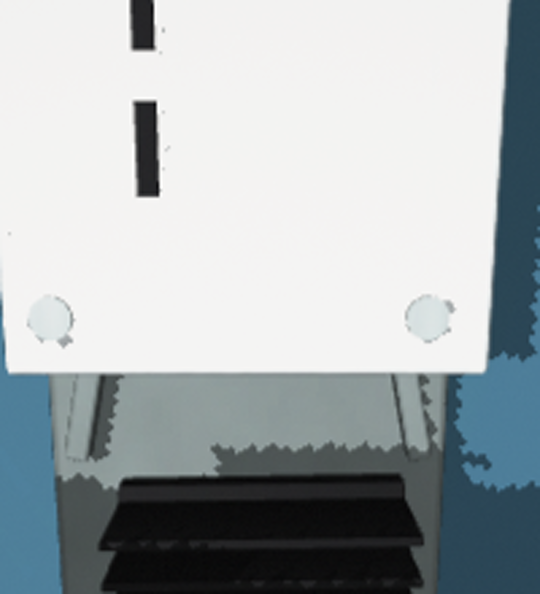

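```bash
python3 - <<'E'
from h import *
s=r.state();c=r.camera("wrist")
S=lambda u,v:((u+.5)/2.7-.5+180,(v+.5)/2.7-.5+20)
print("tcp",tod(s["eef_pos"]),"yaw",np.degrees(np.arctan2(s["eef_rot"][1,0],s["eef_rot"][0,0]))+90)
hz=s["eef_pos"][2]
for n,u,v,z in(("Ll",51,380,.022),("Ll",60,560,.022),("Lr",447,380,.022),("Lr",440,560,.022),("ckl",89,458,.03),("ckr",408,460,.03),("hoodl",8,372,.09),("hoodr",487,373,.09),("hoodr",510,5,.09),("hs",101,548,hz+.002),("hs",424,546,hz+.002)):
  print(n,tod(at(c,S(u,v),z,s)).round(4))
E
```

```text
tcp [-0.05408126 -0.00159368  0.08984481] yaw 58.38764007956118
Ll [-0.0106  0.0426  0.022 ]
Ll [-0.0506  0.0431  0.022 ]
Lr [-0.0108 -0.0406  0.022 ]
Lr [-0.0509 -0.041   0.022 ]
ckl [-0.0255  0.0341  0.03  ]
ckr [-0.0261 -0.0319  0.03  ]
hoodl [0.0018 0.0342 0.09  ]
hoodr [ 0.0015 -0.0339  0.09  ]
hoodr [ 0.049 -0.034  0.09 ]
hs [-0.024   0.022   0.0918]
hs [-0.0238 -0.0257  0.0918]
```

```bash
sed -i 's/^DK=.*/DK=np.array([.4844,.2484,58.5])/' h.py; python3 - <<'E'
from h import *
plan(fromd([-.0545,0,.0475]),down(DK[2]-90))
E
```

```text
t 5.33 offset [-0.0029, -0.0008, 0.043] rot [-0.09, -0.16, -0.09] F [ 0.28 -0.22 -1.35]
```

{"method": "drive_tool", "body": {
  "plan": [
    {"claw": 255,"offset": [-0.003,-0.001,0.015],"delta_rot": [-0.1,-0.15,0]},
    {"claw": 255,"offset": [-0.003,-0.001,0.028],"delta_rot": [-0.1,-0.15,0]},
    {"claw": 255,"offset": [-0.003,-0.001,0.036],"delta_rot": [-0.1,-0.15,0]},
    {"claw": 255,"offset": [-0.003,-0.001,0.04],"delta_rot": [-0.1,-0.15,0]},
    {"claw": 255,"offset": [-0.003,-0.001,0.042],"delta_rot": [-0.1,-0.15,0]},
    {"claw": 255,"offset": [-0.003,-0.001,0.042],"delta_rot": [-0.1,-0.15,0]}
  ]
}}

```text
t: 5.83
eef_pos: [0.4563, 0.2022, 0.0489]
eef_rot: [[0.852, -0.524, 0.001], [-0.524, -0.852, -0.0], [0.001, -0.0, -1.0]]
wrist_force: [0.1, -0.0, -1.8]
gripper_width: 0.0478
```

```bash
python3 - <<'E'
from h import *
log();s=r.state();print(tod(s["eef_pos"]),s["wrist_force"],s["qvel"].round(2),np.degrees(np.arctan2(s["eef_rot"][1,0],s["eef_rot"][0,0]))+90)
E
```

```text
[-0.05411432 -0.00020786  0.04888927] [ 0.14383773 -0.03779731 -1.83409148] [ 0.   -0.01 -0.    0.    0.    0.  ] 58.41127767152292
```

Not yet touching (force still shows its weight). Lower a couple of mm until contact, then open.

{"method": "drive_tool", "body": {
  "plan": [
    {"claw": 255,"offset": [0,0,0.001],"delta_rot": [0,0,0]},
    {"claw": 255,"offset": [0,0,0.0015],"delta_rot": [0,0,0]},
    {"claw": 255,"offset": [0,0,0.0015],"delta_rot": [0,0,0]}
  ]
}}

```text
t: 6.08
eef_pos: [0.4566, 0.2022, 0.0478]
eef_rot: [[0.852, -0.524, 0.002], [-0.524, -0.852, 0.0], [0.001, -0.001, -1.0]]
wrist_force: [0.0, 0.6, -0.2]
gripper_width: 0.0478
```

{"method": "drive_tool", "body": {
  "plan": [
    {"claw": 255,"offset": [0,0,0.0007],"delta_rot": [0,0,0]},
    {"claw": 200,"offset": [0,0,0.0005],"delta_rot": [0,0,0]},
    {"claw": 100,"offset": [0,0,0],"delta_rot": [0,0,0]},
    {"claw": 0,"offset": [0,0,0],"delta_rot": [0,0,0]},
    {"claw": 0,"offset": [0,0,0],"delta_rot": [0,0,0]},
    {"claw": 0,"offset": [0,0,0],"delta_rot": [0,0,0]},
    {"claw": 0,"offset": [0,0,0],"delta_rot": [0,0,0]},
    {"claw": 0,"offset": [0,0,0],"delta_rot": [0,0,0]}
  ]
}}

```text
t: 6.75
eef_pos: [0.4567, 0.2022, 0.0478]
eef_rot: [[0.852, -0.524, 0.002], [-0.524, -0.852, 0.0], [0.001, -0.001, -1.0]]
wrist_force: [0.6, -0.8, 0.8]
gripper_width: 0.0783
```

{"method": "drive_tool", "body": {
  "plan": [
    {"claw": 0,"offset": [0,0,-0.02],"delta_rot": [0,0,0]},
    {"claw": 0,"offset": [0,0,-0.05],"delta_rot": [0,0,0]},
    {"claw": 0,"offset": [0,0,-0.085],"delta_rot": [0,0,0]},
    {"claw": 255,"offset": [0,0,-0.115],"delta_rot": [0,0,0]},
    {"claw": 255,"offset": [0,0,-0.13],"delta_rot": [0,0,0]},
    {"claw": 255,"offset": [0,0,-0.13],"delta_rot": [0,0,0]},
    {"claw": 255,"offset": [0,0,-0.13],"delta_rot": [0,0,0]}
  ]
}}

```text
t: 7.33
eef_pos: [0.4567, 0.2023, 0.1785]
eef_rot: [[0.852, -0.524, 0.004], [-0.524, -0.852, 0.0], [0.003, -0.002, -1.0]]
wrist_force: [-0.1, 0.1, 0.2]
gripper_width: 0.068
```

```bash
python3 - <<'E'
from h import *
log();s=r.state();c=r.camera("wrist");print(tod(s["eef_pos"]),s["wrist_force"],s["gripper_width"],s["qvel"].round(2),s["qpos"])
f=c["frame"][:,:,::-1];cv2.imwrite("pics/w7.png",f)
E
cat log.jsonl | wc -l
```

```text
[-0.05378605 -0.00051139  0.17854028] [-0.10951706  0.06028695  0.168618  ] 0.06795592336251907 [-0.    0.04  0.03 -0.   -0.    0.  ] [ 1.92972100e-01  4.52955755e-01  1.81034524e+00 -3.30003884e-04
  8.74450539e-01  7.44430194e-01]
9
```

View pics/w7.png

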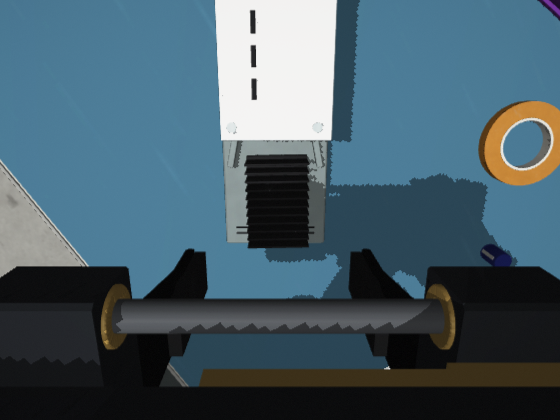

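```bash
python3 - <<'E'
from h import *
s=r.state();c=r.camera("wrist");f=c["frame"][:,:,::-1]
cv2.imwrite("pics/w8.png",cv2.resize(f[120:260,205:345],None,fx=4,fy=4,interpolation=cv2.INTER_CUBIC))
E
```

```text
(no output)
```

View pics/w8.png

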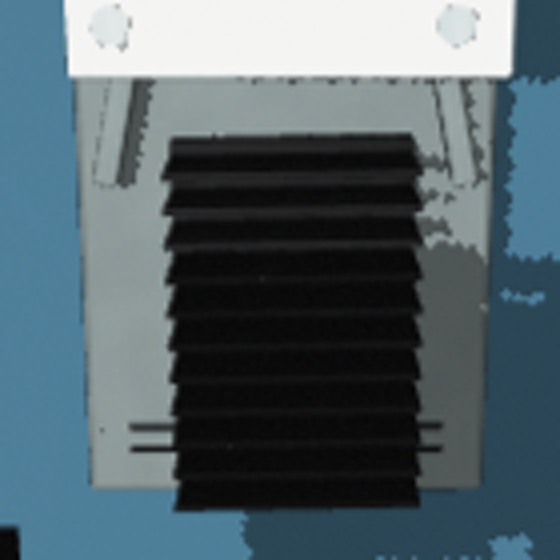

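```bash
python3 - <<'E'
from h import *
s=r.state();c=r.camera("wrist")
S=lambda u,v:((u+.5)/4-.5+205,(v+.5)/4-.5+120)
for n,u,v,z in(("ledge rear l",92,487,.022),("rear r",481,487,.022),("Ll",77,90,.022),("Lr",496,90,.022),("ckl",121,183,.03),("ckr",456,185,.03),("hs rear l",176,509,.049),("hs rear r",420,507,.049),("hs f fin l",162,180,.049),("hs f fin r",421,176,.049),("hs front base l",170,138,.024),("r",414,135,.024),("hoodl",68,77,.09),("hoodr",513,76,.09)):
  print(n,tod(at(c,S(u,v),z,s)).round(4))
E
python3 - <<'E'
# kinematics fit
import json,numpy as np
from scipy.optimize import least_squares
D=[json.loads(l) for l in open("log.jsonl")]
def Rz(a):return np.array([[np.cos(a),-np.sin(a),0],[np.sin(a),np.cos(a),0],[0,0,1]])
for d in D:
    q=d["qpos"];R=Rz(q[0]).T@np.array(d["eef_rot"]);p=Rz(q[0]).T@np.array(d["eef_pos"])
    print(np.round(q,3),p.round(4),"sum",round(q[1]+q[2]+q[4],3))
E
```

```text
ledge rear l [-0.0953  0.0429  0.022 ]
rear r [-0.0954 -0.0401  0.022 ]
Ll [-0.0113  0.0424  0.022 ]
Lr [-0.0114 -0.0402  0.022 ]
ckl [-0.0284  0.0334  0.03  ]
ckr [-0.0289 -0.032   0.03  ]
hs rear l [-0.0891  0.0228  0.049 ]
hs rear r [-0.0888 -0.0248  0.049 ]
hs f fin l [-0.0244  0.0237  0.049 ]
hs f fin r [-0.0238 -0.0235  0.049 ]
hs front base l [-0.0205  0.0241  0.024 ]
r [-0.02   -0.0241  0.024 ]
hoodl [-0.0013  0.0339  0.09  ]
hoodr [-0.0013 -0.0337  0.09  ]
[-1.387  0.527  1.433  0.     1.181 -0.179] [0.6151 0.111  0.2416] sum 3.142
[-0.545  0.497  1.77  -0.     0.874  0.153] [0.5081 0.111  0.1659] sum 3.141
[-5.51e-01  4.96e-01  1.77e+00 -1.00e-03  8.75e-01  1.49e-01] [0.508  0.1109 0.1662] sum 3.141
[-4.930e-01  7.560e-01  1.812e+00 -1.000e-03  5.720e-01  2.080e-01] [0.5201 0.1108 0.0244] sum 3.141
[-4.920e-01  7.550e-01  1.812e+00 -1.000e-03  5.730e-01  2.080e-01] [0.5206 0.1109 0.0252] sum 3.14
[ 0.193  0.404  1.821 -0.     0.916  0.729] [0.4727 0.1109 0.1994] sum 3.141
[ 1.870e-01  6.120e-01  1.874e+00 -1.000e-03  6.570e-01  7.400e-01] [0.4855 0.1108 0.0887] sum 3.143
[ 0.193  0.69   1.89  -0.     0.561  0.745] [0.4866 0.1109 0.0489] sum 3.141
[ 0.193  0.453  1.81  -0.     0.874  0.744] [0.487  0.1109 0.1785] sum 3.138
```

```bash
sed -i 's/^DK=.*/DK=np.array([.4834,.2490,58.5])/' h.py; cat h.py | grep DK=
```

```text
DK=np.array([.4834,.2490,58.5])
```

{"method": "drive_tool", "body": {
  "plan": [
    {"claw": 255,"offset": [0,0.025,0],"delta_rot": [0,-5,0]},
    {"claw": 255,"offset": [0,0.05,0],"delta_rot": [0,-12,0]},
    {"claw": 255,"offset": [0,0.07,0],"delta_rot": [0,-18,0]},
    {"claw": 255,"offset": [0,0.07,0],"delta_rot": [0,-20,0]},
    {"claw": 255,"offset": [0,0.07,0],"delta_rot": [0,-20,0]},
    {"claw": 255,"offset": [0,0.07,0],"delta_rot": [0,-20,0]}
  ]
}}

```text
t: 7.98
eef_pos: [0.4184, 0.1419, 0.1753]
eef_rot: [[0.798, -0.525, -0.295], [-0.494, -0.851, 0.179], [-0.345, 0.003, -0.939]]
wrist_force: [-0.1, 1.2, 0.6]
gripper_width: 0.0163
```

```bash
cat > k.py <<'E'
import json,numpy as np
from scipy.optimize import least_squares
from scipy.spatial.transform import Rotation as Ro
def ry(a):return Ro.from_euler('y',a).as_matrix()
def rz(a):return Ro.from_euler('z',a).as_matrix()
def fk(q,P):
    z0,l1,l2,l3,dA,dB,a2,dc=P[:8]; s4=P[8]
    T=rz(q[0]);p=np.array([0,0,z0])
    R=T@ry(q[1]);p=p+T@[0,dA,0]+R@[0,0,l1]
    R=R@ry(q[2]);p=p+R@[a2,0,0]
    R=R@rz(s4*q[3]);p=p+R@[0,dB,l2]
    R=R@ry(q[4]);p=p+R@[dc,0,0]
    R=R@rz(q[5]);p=p+R@[0,0,l3]
    return p,R
E
python3 - <<'E'
from h import *
log();s=r.state();print(s["t"],tod(s["eef_pos"]),s["qpos"].round(3),s["qvel"].round(2)); print((Rz(DK[2]).T@s["eef_rot"]).round(3))
from k import *
D=[json.loads(l) for l in open("log.jsonl")]
for s4 in(1,-1):
  # tool: R_fk * C = eef
  def res(x,full=False):
    P=np.r_[x[:8],s4];e=[]
    for d in D:
        p,R=fk(d["qpos"],P);C=Ro.from_rotvec(x[8:11]).as_matrix();E=np.array(d["eef_rot"])
        e+=list((p-d["eef_pos"])*10)+list(Ro.from_matrix((R@C).T@E).as_rotvec())
    return np.r_[e,(x[:8]-x0[:8])*1e-3]
  x0=np.r_[.15,.42,.4,.3,.05,.05,0,0,0,0,0]
  best=None
  for g in(0,np.pi/2,np.pi,-np.pi/2):
    x0[10]=g;o=least_squares(res,x0)
    if best is None or o.cost<best.cost:best=o
  print(s4,best.cost,best.x.round(4)); print(best.fun[:-8].reshape(-1,6).round(3)[[0,-1]])
  np.save(f"k{s4}.npy",best.x)
E
```

```text
7.9833 [-0.12527613 -0.00049992  0.17526581] [-0.041  0.501  1.798  0.183  1.16   0.413] [ 0.03 -0.02  0.01 -0.    0.    0.  ]
[[-0.004 -1.    -0.001]
 [-0.939  0.003  0.345]
 [-0.345  0.003 -0.939]]
1 3.157080199144319e-08 [ 0.2742  0.588   0.3917  0.2865  0.111   0.      0.1141 -0.     -0.
  0.      3.1416]
[[-0.  0. -0. -0.  0. -0.]
 [ 0. -0.  0.  0.  0. -0.]]
-1 0.3651598489629185 [ 0.0879  0.6213  0.3922  0.1179 -0.0094  0.1273  0.1249  0.0143  0.0208
  0.0476  3.155 ]
[[ 0.066  0.024  0.009 -0.03   0.013 -0.014]
 [ 0.285 -0.649 -0.199  0.277 -0.121  0.132]]
```

```bash
cat >> k.py <<'E'
X=np.load("k1.npy") if __import__("os").path.exists("k1.npy") else None
LO=np.array([-3.08,-.75,.22,-1.43,0,-2.85]);HI=np.array([3.08,2.2,2.44,4.57,2.65,2.85])
def fkt(q):
    p,R=fk(q,np.r_[X[:8],1]);return p,R@Ro.from_rotvec(X[8:11]).as_matrix()
def ik(p,R,q0):
    def f(q):
        a,b=fkt(q);return np.r_[(a-p)*10,Ro.from_matrix(b.T@R).as_rotvec()]
    o=least_squares(f,np.clip(q0,LO+1e-3,HI-1e-3),bounds=(LO,HI));return o.x,np.abs(o.fun).max()
E
cat >> h.py <<'E'
def tilt(th,sg=1,yaw=0): # tool x = sg*dock x, z leaning toward +dock y by th deg
    t=np.radians(th);z=np.array([0,np.sin(t),-np.cos(t)]);x=np.array([sg,0,0.]);y=np.cross(z,x)
    return Rz(DK[2]+yaw)@np.c_[x,y,z]
def tcp_of_tip(tip,R): return fromd(tip)-.019*R[:,2]
E
python3 - <<'E'
from h import *;from k import *
s=r.state()
for sg in(1,-1):
  for th in (45,):
    R=tilt(th,sg);q=s["qpos"]
    best=None
    for x in(-.125,-.1,-.05,0,.05,.075):
        c=[]
        for q0 in ([q] if best is not None else [q,*np.random.default_rng(0).uniform(LO,HI,(30,6))]):
            c.append(ik(tcp_of_tip([x,-.004,.035],R),R,q0))
        c=[k for k in c if k[1]<1e-3]
        if not c: print(sg,x,"none");continue
        best=min(c,key=lambda k:np.abs(k[0]-q).max());q=best[0];print(sg,th,x,q.round(2),best[1])
E
```

```text
1 45 -0.125 [-0.14  0.91  1.62  0.29  1.37 -1.33] 3.2059001286999234e-10
1 45 -0.1 [-0.1   0.92  1.58  0.32  1.39 -1.3 ] 6.131052451916707e-15
1 45 -0.05 [-0.03  0.94  1.5   0.36  1.43 -1.24] 1.9369590870919222e-10
1 45 0 [ 0.03  0.96  1.4   0.4   1.48 -1.17] 5.841774269331773e-10
1 45 0.05 [ 0.09  0.99  1.3   0.44  1.53 -1.1 ] 2.220446049250313e-15
1 45 0.075 [ 0.12  1.01  1.25  0.46  1.55 -1.07] 1.9182126493606573e-12
-1 45 -0.125 [-0.14  0.91  1.62  0.29  1.37  1.81] 5.581826588395565e-10
-1 45 -0.1 [-0.1   0.92  1.58  0.32  1.39  1.84] 7.029910559607738e-15
-1 45 -0.05 [-0.03  0.94  1.5   0.36  1.43  1.9 ] 1.9364730914089064e-10
-1 45 0 [0.03 0.96 1.4  0.4  1.48 1.97] 5.833656164803894e-10
-1 45 0.05 [0.09 0.99 1.3  0.44 1.53 2.04] 2.220446049250313e-15
-1 45 0.075 [0.12 1.01 1.25 0.46 1.55 2.07] 1.9175378083859173e-12
```

```bash
python3 - <<'E'
from h import *
R=tilt(45,-1)
plan(tcp_of_tip([-.14,.01,.13],R),R);plan(tcp_of_tip([-.14,.01,.04],R),R)
s=r.state()
for a in (.33,.66,1):
    rv=cv2.Rodrigues(s["eef_rot"].T@R)[0]*a; print((Rz(DK[2]).T@s["eef_rot"]@cv2.Rodrigues(rv)[0])[:,2].round(2))
E
```

```text
t 7.98 offset [0.0138, 0.0146, 0.0289] rot [-19.45, -19.5, 88.23] F [-0.09  1.17  0.6 ]
t 7.98 offset [0.0448, 0.0144, 0.1134] rot [-19.45, -19.5, 88.23] F [-0.09  1.17  0.6 ]
[-0.08  0.47 -0.88]
[-0.08  0.6  -0.8 ]
[ 0.    0.71 -0.71]
```

{"method": "drive_tool", "body": {
  "plan": [
    {"claw": 255,"offset": [0.014,0.015,0.029],"delta_rot": [-19.45,-19.5,88.23]},
    {"claw": 255,"offset": [0.014,0.015,0.029],"delta_rot": [-19.45,-19.5,88.23]},
    {"claw": 255,"offset": [0.014,0.015,0.029],"delta_rot": [-19.45,-19.5,88.23]},
    {"claw": 255,"offset": [0.014,0.015,0.029],"delta_rot": [-19.45,-19.5,88.23]},
    {"claw": 255,"offset": [0.014,0.015,0.029],"delta_rot": [-19.45,-19.5,88.23]},
    {"claw": 255,"offset": [0.014,0.015,0.029],"delta_rot": [-19.45,-19.5,88.23]},
    {"claw": 255,"offset": [0.014,0.015,0.029],"delta_rot": [-19.45,-19.5,88.23]},
    {"claw": 255,"offset": [0.014,0.015,0.029],"delta_rot": [-19.45,-19.5,88.23]},
    {"claw": 255,"offset": [0.014,0.015,0.029],"delta_rot": [-19.45,-19.5,88.23]},
    {"claw": 255,"offset": [0.014,0.015,0.029],"delta_rot": [-19.45,-19.5,88.23]},
    {"claw": 255,"offset": [0.014,0.015,0.029],"delta_rot": [-19.45,-19.5,88.23]},
    {"claw": 255,"offset": [0.014,0.015,0.029],"delta_rot": [-19.45,-19.5,88.23]}
  ]
}}

```text
t: 8.98
eef_pos: [0.4125, 0.1287, 0.1429]
eef_rot: [[-0.44, -0.668, -0.6], [-0.896, 0.285, 0.339], [-0.055, 0.688, -0.724]]
wrist_force: [-0.3, -0.8, -0.1]
gripper_width: 0.0003
```

```bash
python3 - <<'E'
from h import *
log();R=tilt(45,-1);s=r.state();print(tod(s["eef_pos"]),s["gripper_width"])
plan(tcp_of_tip([-.14,.01,.13],R),R);plan(tcp_of_tip([-.135,.01,.036],R),R)
c=r.camera("wrist");cv2.imwrite("pics/w9.png",c["frame"][:,:,::-1])
c=r.camera("scene");f=c["frame"][:,:,::-1];uv=proj(c,fromd([[-.05,0,.05]]))[0].astype(int);print(uv)
cv2.imwrite("pics/s9.png",cv2.resize(f[max(0,uv[1]-80):uv[1]+60,max(0,uv[0]-90):uv[0]+90],None,fx=4,fy=4,interpolation=cv2.INTER_CUBIC))
E
```

```text
[-0.13962123 -0.00239312  0.14290572] 0.000251889837311197
t 8.98 offset [0.0004, -0.0003, -0.0011] rot [-1.33, -1.47, 6.06] F [-0.28 -0.77 -0.08]
t 8.98 offset [0.0007, -0.0655, 0.0668] rot [-1.33, -1.47, 6.06] F [-0.28 -0.77 -0.08]
[229 198]
```

View pics/w9.png

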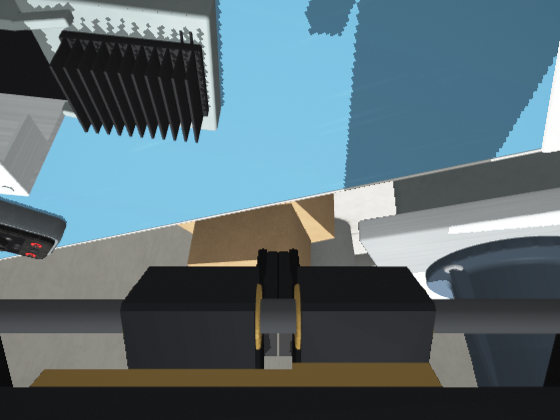

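View pics/s9.png

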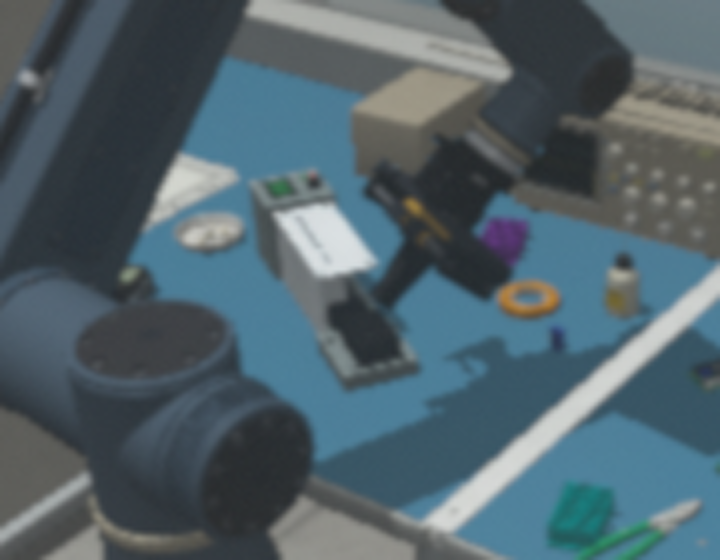

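{"method": "drive_tool", "body": {
  "plan": [
    {"claw": 255,"offset": [0,-0.02,0.02],"delta_rot": [-1.3,-1.5,6]},
    {"claw": 255,"offset": [0,-0.04,0.04],"delta_rot": [-1.3,-1.5,6]},
    {"claw": 255,"offset": [0.0005,-0.06,0.06],"delta_rot": [-1.3,-1.5,6]},
    {"claw": 255,"offset": [0.0007,-0.0655,0.0668],"delta_rot": [-1.33,-1.47,6.06]},
    {"claw": 255,"offset": [0.0007,-0.0655,0.0668],"delta_rot": [-1.33,-1.47,6.06]},
    {"claw": 255,"offset": [0.0007,-0.0655,0.0668],"delta_rot": [-1.33,-1.47,6.06]},
    {"claw": 255,"offset": [0.0007,-0.0655,0.0668],"delta_rot": [-1.33,-1.47,6.06]}
  ]
}}

```text
t: 9.67
eef_pos: [0.4163, 0.1318, 0.0502]
eef_rot: [[-0.518, -0.607, -0.602], [-0.855, 0.365, 0.369], [-0.004, 0.706, -0.708]]
wrist_force: [-0.3, 0.5, 0.0]
gripper_width: 0.0002
```

```bash
cat >> h.py <<'E'
def rep(tgt=None,pic=None,R=None):
    s=r.state();D=Rz(DK[2]).T
    tip=tod(s["eef_pos"])+.019*(D@s["eef_rot"])[:,2]
    print("t",round(s["t"],2),"tip",(tip*1000).round(1),"F dock",(D@s["wrist_force"]).round(2),"qv",np.abs(s["qvel"]).max().round(3))
    R=tilt(45,-1) if R is None else R
    if tgt is not None: plan(tcp_of_tip(tgt,R),R)
    if pic:
        c=r.camera("wrist");cv2.imwrite(f"pics/{pic}.png",c["frame"][:,:,::-1])
E
python3 - <<'E'
from h import *
rep([-.105,.01,.036],"w10")
E
```

```text
t 9.67 tip [-135.     9.4   36.7] F dock [0.25 0.46 0.01] qv 0.013
t 9.67 offset [-0.03, -0.0003, 0.0009] rot [-0.08, -0.02, 0.36] F [-0.26  0.45  0.01]
```

View pics/w10.png

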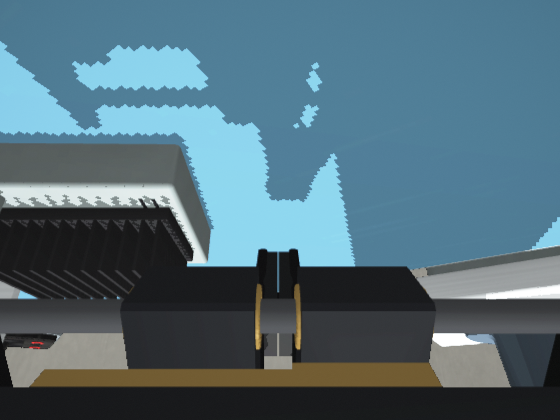

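{"method": "drive_tool", "body": {
  "plan": [
    {"claw": 255,"offset": [-0.01,0,0.0005],"delta_rot": [0,0,0.3]},
    {"claw": 255,"offset": [-0.02,0,0.0005],"delta_rot": [0,0,0.3]},
    {"claw": 255,"offset": [-0.026,0,0.0005],"delta_rot": [0,0,0.3]},
    {"claw": 255,"offset": [-0.029,0,0.0005],"delta_rot": [0,0,0.3]},
    {"claw": 255,"offset": [-0.031,0,0.0005],"delta_rot": [0,0,0.3]},
    {"claw": 255,"offset": [-0.033,0,0.0005],"delta_rot": [0,0,0.3]},
    {"claw": 255,"offset": [-0.034,0,0.0005],"delta_rot": [0,0,0.3]}
  ]
}}

```text
t: 10.3
eef_pos: [0.4338, 0.161, 0.05]
eef_rot: [[-0.522, -0.605, -0.602], [-0.853, 0.369, 0.368], [-0.0, 0.706, -0.709]]
wrist_force: [-0.9, -0.9, 0.4]
gripper_width: 0.0001
```

```bash
python3 - <<'E'
from h import *
rep([-.07,.01,.036],"w11")
c=r.camera("top");cv2.imwrite("pics/t11.png",cv2.resize(c["frame"][150:290,80:260,::-1],None,fx=4,fy=4,interpolation=cv2.INTER_CUBIC))
E
```

```text
t 10.3 tip [-100.9    9.7   36.5] F dock [-1.24  0.25  0.43] qv 0.014
t 10.3 offset [-0.0309, -0.0003, 0.0005] rot [-0.12, -0.03, 0.06] F [-0.86 -0.93  0.43]
```

View pics/w11.png

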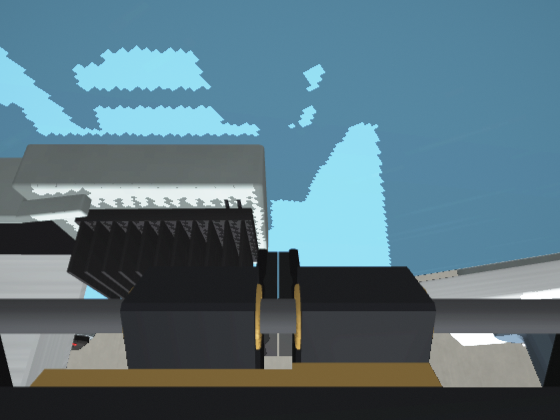

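View pics/t11.png

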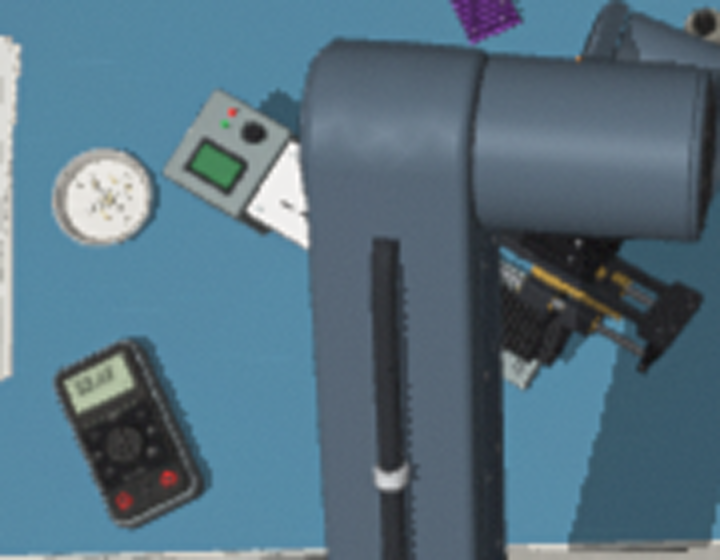

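{"method": "drive_tool", "body": {
  "plan": [
    {"claw": 255,"offset": [-0.002,0,0.0005],"delta_rot": [0,0,0]},
    {"claw": 255,"offset": [-0.004,0,0.0005],"delta_rot": [0,0,0]},
    {"claw": 255,"offset": [-0.006,0,0.0005],"delta_rot": [0,0,0]},
    {"claw": 255,"offset": [-0.008,0,0.0005],"delta_rot": [0,0,0]},
    {"claw": 255,"offset": [-0.01,0,0.0005],"delta_rot": [0,0,0]},
    {"claw": 255,"offset": [-0.012,0,0.0005],"delta_rot": [0,0,0]},
    {"claw": 255,"offset": [-0.014,0,0.0005],"delta_rot": [0,0,0]},
    {"claw": 255,"offset": [-0.016,0,0.0005],"delta_rot": [0,0,0]},
    {"claw": 255,"offset": [-0.018,0,0.0005],"delta_rot": [0,0,0]},
    {"claw": 255,"offset": [-0.02,0,0.0005],"delta_rot": [0,0,0]},
    {"claw": 255,"offset": [-0.022,0,0.0005],"delta_rot": [0,0,0]}
  ]
}}

```text
t: 11.32
eef_pos: [0.445, 0.18, 0.0497]
eef_rot: [[-0.522, -0.605, -0.602], [-0.853, 0.369, 0.368], [-0.0, 0.706, -0.708]]
wrist_force: [-0.7, -1.7, 2.4]
gripper_width: 0.0005
```

```bash
python3 - <<'E'
from h import *
rep([-.05,.01,.036],"w12")
E
```

```text
t 11.32 tip [-78.9  10.1  36.2] F dock [-1.8  -0.25  2.41] qv 0.04
t 11.32 offset [-0.0289, -0.0003, 0.0001] rot [-0.11, -0.02, 0.05] F [-0.73 -1.66  2.41]
```

View pics/w12.png

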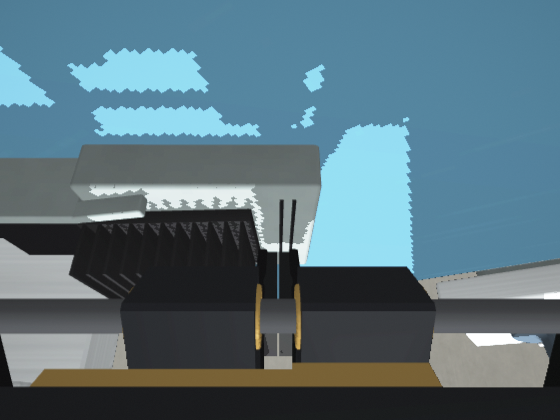

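{"method": "drive_tool", "body": {
  "plan": [
    {"claw": 255,"offset": [-0.002,0,-0.0005],"delta_rot": [0,0,0]},
    {"claw": 255,"offset": [-0.004,0,-0.001],"delta_rot": [0,0,0]},
    {"claw": 255,"offset": [-0.006,0,-0.001],"delta_rot": [0,0,0]},
    {"claw": 255,"offset": [-0.008,0,-0.001],"delta_rot": [0,0,0]},
    {"claw": 255,"offset": [-0.01,0,-0.001],"delta_rot": [0,0,0]},
    {"claw": 255,"offset": [-0.012,0,-0.001],"delta_rot": [0,0,0]},
    {"claw": 255,"offset": [-0.014,0,-0.001],"delta_rot": [0,0,0]},
    {"claw": 255,"offset": [-0.016,0,-0.001],"delta_rot": [0,0,0]},
    {"claw": 255,"offset": [-0.018,0,-0.001],"delta_rot": [0,0,0]},
    {"claw": 255,"offset": [-0.02,0,-0.001],"delta_rot": [0,0,0]}
  ]
}}

```text
t: 12.2
eef_pos: [0.4564, 0.1971, 0.0504]
eef_rot: [[-0.522, -0.605, -0.602], [-0.853, 0.369, 0.369], [-0.001, 0.705, -0.709]]
wrist_force: [-1.4, -0.7, -0.7]
gripper_width: 0.0003
```

```bash
python3 - <<'E'
from h import *
rep([-.055,-.003,.036],"w13")
E
```

```text
t 12.2 tip [-58.3   9.3  36.9] F dock [-1.36  0.85 -0.73] qv 0.042
t 12.2 offset [-0.0033, -0.0094, -0.008] rot [-0.13, 0.0, 0.07] F [-1.44 -0.71 -0.73]
```

View pics/w13.png

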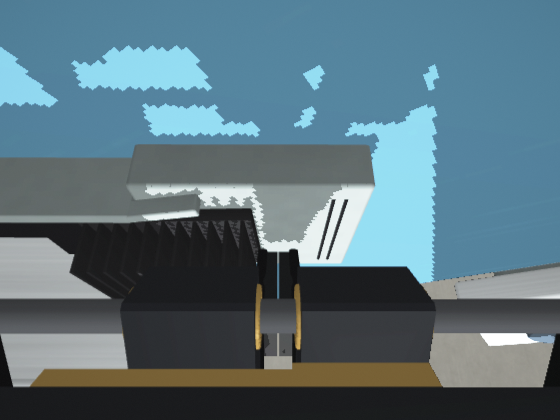

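{"method": "drive_tool", "body": {
  "plan": [
    {"claw": 255,"offset": [0.003,0,0],"delta_rot": [0,0,0]},
    {"claw": 255,"offset": [0.004,-0.003,-0.003],"delta_rot": [0,0,0]},
    {"claw": 255,"offset": [0.004,-0.0085,-0.008],"delta_rot": [0,0,0]},
    {"claw": 255,"offset": [0.003,-0.009,-0.008],"delta_rot": [0,0,0]},
    {"claw": 255,"offset": [0.001,-0.009,-0.008],"delta_rot": [0,0,0]},
    {"claw": 255,"offset": [-0.001,-0.009,-0.008],"delta_rot": [0,0,0]},
    {"claw": 255,"offset": [-0.003,-0.009,-0.008],"delta_rot": [0,0,0]},
    {"claw": 255,"offset": [-0.005,-0.009,-0.008],"delta_rot": [0,0,0]},
    {"claw": 255,"offset": [-0.007,-0.009,-0.008],"delta_rot": [0,0,0]},
    {"claw": 255,"offset": [-0.009,-0.009,-0.008],"delta_rot": [0,0,0]},
    {"claw": 255,"offset": [-0.011,-0.009,-0.008],"delta_rot": [0,0,0]}
  ]
}}

```text
t: 13.17
eef_pos: [0.4725, 0.2008, 0.0498]
eef_rot: [[-0.522, -0.605, -0.602], [-0.853, 0.369, 0.369], [-0.001, 0.706, -0.709]]
wrist_force: [-0.4, -0.4, 1.1]
gripper_width: 0.0006
```

```bash
python3 - <<'E'
from h import *
rep([-.03,-.003,.036],"w14")
E
```

```text
t 13.17 tip [-46.8  -2.5  36.3] F dock [-0.54  0.09  1.11] qv 0.043
t 13.17 offset [-0.0168, -0.0006, -0.0001] rot [-0.13, -0.0, 0.09] F [-0.36 -0.41  1.11]
```

View pics/w14.png

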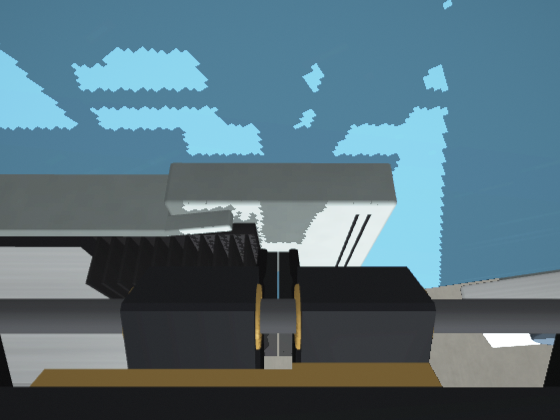

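{"method": "drive_tool", "body": {
  "plan": [
    {"claw": 255,"offset": [-0.002,0,0],"delta_rot": [0,0,0]},
    {"claw": 255,"offset": [-0.004,0,0],"delta_rot": [0,0,0]},
    {"claw": 255,"offset": [-0.006,0,0],"delta_rot": [0,0,0]},
    {"claw": 255,"offset": [-0.008,0,0],"delta_rot": [0,0,0]},
    {"claw": 255,"offset": [-0.01,0,0],"delta_rot": [0,0,0]},
    {"claw": 255,"offset": [-0.012,0,0],"delta_rot": [0,0,0]},
    {"claw": 255,"offset": [-0.014,0,0],"delta_rot": [0,0,0]},
    {"claw": 255,"offset": [-0.016,0,0],"delta_rot": [0,0,0]},
    {"claw": 255,"offset": [-0.018,0,0],"delta_rot": [0,0,0]},
    {"claw": 255,"offset": [-0.02,0,0],"delta_rot": [0,0,0]},
    {"claw": 255,"offset": [-0.022,0,0],"delta_rot": [0,0,0]},
    {"claw": 255,"offset": [-0.024,0,0],"delta_rot": [0,0,0]}
  ]
}}

```text
t: 14.22
eef_pos: [0.4854, 0.2217, 0.0498]
eef_rot: [[-0.522, -0.605, -0.601], [-0.853, 0.369, 0.369], [-0.002, 0.705, -0.709]]
wrist_force: [-0.5, 0.1, -0.1]
gripper_width: 0.0005
```

```bash
python3 - <<'E'
from h import *
rep([-.01,-.003,.036],"w15")
E
```

```text
t 14.22 tip [-22.2  -2.6  36.3] F dock [-0.13  0.47 -0.13] qv 0.047
t 14.22 offset [-0.0122, -0.0006, -0.0001] rot [-0.15, 0.02, 0.1] F [-0.47  0.14 -0.13]
```

View pics/w15.png

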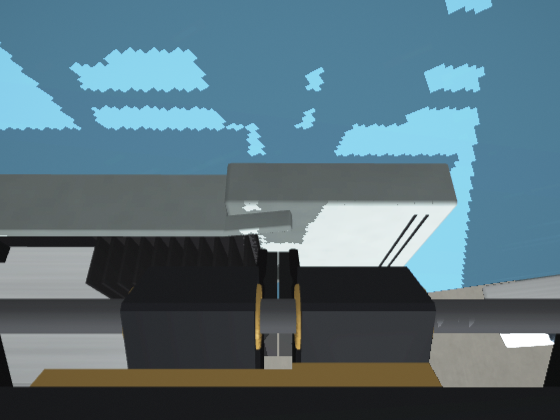

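{"method": "drive_tool", "body": {
  "plan": [
    {"claw": 255,"offset": [-0.0015,0,0],"delta_rot": [0,0,0]},
    {"claw": 255,"offset": [-0.003,0,0],"delta_rot": [0,0,0]},
    {"claw": 255,"offset": [-0.0045,0,0],"delta_rot": [0,0,0]},
    {"claw": 255,"offset": [-0.006,0,0],"delta_rot": [0,0,0]},
    {"claw": 255,"offset": [-0.0075,0,0],"delta_rot": [0,0,0]},
    {"claw": 255,"offset": [-0.009,0,0],"delta_rot": [0,0,0]},
    {"claw": 255,"offset": [-0.0105,0,0],"delta_rot": [0,0,0]},
    {"claw": 255,"offset": [-0.012,0,0],"delta_rot": [0,0,0]},
    {"claw": 255,"offset": [-0.0135,0,0],"delta_rot": [0,0,0]},
    {"claw": 255,"offset": [-0.015,0,0],"delta_rot": [0,0,0]},
    {"claw": 255,"offset": [-0.0165,0,0],"delta_rot": [0,0,0]},
    {"claw": 255,"offset": [-0.018,0,0],"delta_rot": [0,0,0]}
  ]
}}

```text
t: 15.27
eef_pos: [0.4951, 0.2375, 0.0498]
eef_rot: [[-0.522, -0.606, -0.601], [-0.853, 0.369, 0.369], [-0.002, 0.705, -0.709]]
wrist_force: [-0.7, -0.4, 0.8]
gripper_width: 0.0005
```

```bash
python3 - <<'E'
from h import *
rep([.01,-.003,.036],"w16")
E
```

```text
t 15.27 tip [-3.7 -2.6 36.4] F dock [-0.73  0.38  0.78] qv 0.034
t 15.27 offset [-0.0137, -0.0006, -0.0001] rot [-0.16, 0.03, 0.12] F [-0.7  -0.43  0.78]
```

View pics/w16.png

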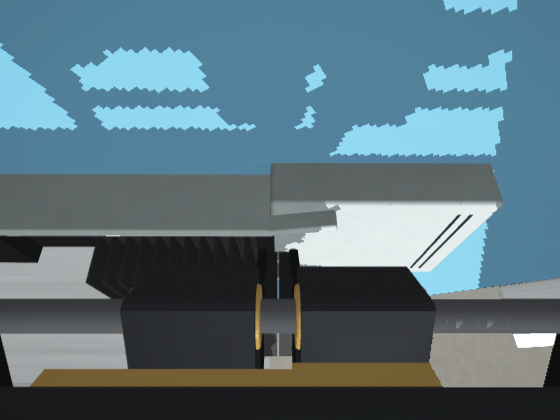

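{"method": "drive_tool", "body": {
  "plan": [
    {"claw": 255,"offset": [-0.0015,0,0],"delta_rot": [0,0,0]},
    {"claw": 255,"offset": [-0.003,0,0],"delta_rot": [0,0,0]},
    {"claw": 255,"offset": [-0.0045,0,0],"delta_rot": [0,0,0]},
    {"claw": 255,"offset": [-0.006,0,0],"delta_rot": [0,0,0]},
    {"claw": 255,"offset": [-0.0075,0,0],"delta_rot": [0,0,0]},
    {"claw": 255,"offset": [-0.009,0,0],"delta_rot": [0,0,0]},
    {"claw": 255,"offset": [-0.0105,0,0],"delta_rot": [0,0,0]},
    {"claw": 255,"offset": [-0.012,0,0],"delta_rot": [0,0,0]},
    {"claw": 255,"offset": [-0.0135,0,0],"delta_rot": [0,0,0]},
    {"claw": 255,"offset": [-0.015,0,0],"delta_rot": [0,0,0]}
  ]
}}

```text
t: 16.15
eef_pos: [0.5031, 0.2507, 0.0499]
eef_rot: [[-0.521, -0.606, -0.601], [-0.853, 0.368, 0.369], [-0.002, 0.705, -0.709]]
wrist_force: [-1.6, -0.8, 1.1]
gripper_width: -0.0001
```

```bash
python3 - <<'E'
from h import *
rep([.02,-.003,.036],"w17")
E
```

```text
t 16.15 tip [11.7 -2.5 36.4] F dock [-1.51  0.96  1.07] qv 0.036
t 16.15 offset [-0.0083, -0.0007, -0.0] rot [-0.16, 0.04, 0.14] F [-1.61 -0.79  1.07]
```

View pics/w17.png

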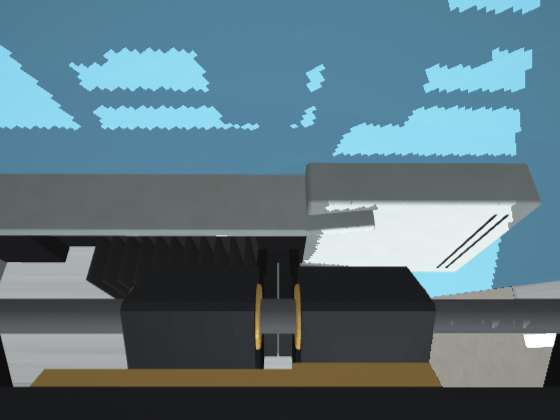

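{"method": "drive_tool", "body": {
  "plan": [
    {"claw": 255,"offset": [-0.0015,0,0],"delta_rot": [0,0,0]},
    {"claw": 255,"offset": [-0.003,0,0],"delta_rot": [0,0,0]},
    {"claw": 255,"offset": [-0.0045,0,0],"delta_rot": [0,0,0]},
    {"claw": 255,"offset": [-0.006,0,0],"delta_rot": [0,0,0]},
    {"claw": 255,"offset": [-0.0075,0,0],"delta_rot": [0,0,0]},
    {"claw": 255,"offset": [-0.009,0,0],"delta_rot": [0,0,0]},
    {"claw": 255,"offset": [-0.0105,0,0],"delta_rot": [0,0,0]},
    {"claw": 255,"offset": [-0.012,0,0],"delta_rot": [0,0,0]}
  ]
}}

```text
t: 16.87
eef_pos: [0.5098, 0.2614, 0.0497]
eef_rot: [[-0.522, -0.606, -0.6], [-0.853, 0.369, 0.369], [-0.003, 0.705, -0.71]]
wrist_force: [-0.4, -0.7, -0.1]
gripper_width: 0.0004
```

```bash
python3 - <<'E'
from h import *
rep([.03,-.003,.036],"w18")
E
```

```text
t 16.87 tip [24.4 -2.7 36.3] F dock [-0.85 -0.03 -0.06] qv 0.037
t 16.87 offset [-0.0057, -0.0005, -0.0] rot [-0.21, 0.08, 0.15] F [-0.42 -0.74 -0.06]
```

View pics/w18.png

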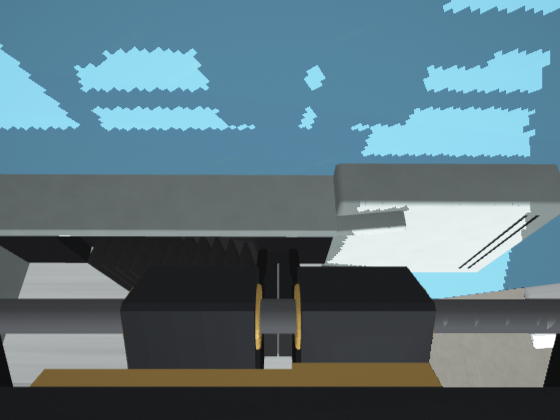

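{"method": "drive_tool", "body": {
  "plan": [
    {"claw": 255,"offset": [-0.0015,0,0],"delta_rot": [0,0,0]},
    {"claw": 255,"offset": [-0.003,0,0],"delta_rot": [0,0,0]},
    {"claw": 255,"offset": [-0.0045,0,0],"delta_rot": [0,0,0]},
    {"claw": 255,"offset": [-0.006,0,0],"delta_rot": [0,0,0]},
    {"claw": 255,"offset": [-0.0075,0,0],"delta_rot": [0,0,0]},
    {"claw": 255,"offset": [-0.009,0,0],"delta_rot": [0,0,0]},
    {"claw": 255,"offset": [-0.0105,0,0],"delta_rot": [0,0,0]},
    {"claw": 255,"offset": [-0.012,0,0],"delta_rot": [0,0,0]}
  ]
}}

```text
t: 17.58
eef_pos: [0.5163, 0.272, 0.0498]
eef_rot: [[-0.522, -0.607, -0.6], [-0.853, 0.368, 0.369], [-0.003, 0.704, -0.71]]
wrist_force: [-0.9, -0.5, -0.6]
gripper_width: 0.0003
```

```bash
python3 - <<'E'
from h import *
rep([.04,-.003,.036],"w19")
E
```

```text
t 17.58 tip [36.8 -2.6 36.3] F dock [-0.93  0.52 -0.64] qv 0.037
t 17.58 offset [-0.0032, -0.0005, -0.0001] rot [-0.21, 0.09, 0.17] F [-0.93 -0.52 -0.64]
```

View pics/w19.png

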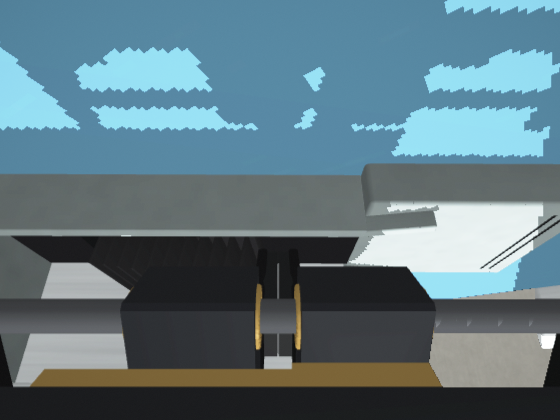

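{"method": "drive_tool", "body": {
  "plan": [
    {"claw": 255,"offset": [-0.0015,0,0],"delta_rot": [0,0,0]},
    {"claw": 255,"offset": [-0.003,0,0],"delta_rot": [0,0,0]},
    {"claw": 255,"offset": [-0.0045,0,0],"delta_rot": [0,0,0]},
    {"claw": 255,"offset": [-0.006,0,0],"delta_rot": [0,0,0]},
    {"claw": 255,"offset": [-0.007,0,0],"delta_rot": [0,0,0]},
    {"claw": 255,"offset": [-0.008,0,0],"delta_rot": [0,0,0]}
  ]
}}

```text
t: 18.13
eef_pos: [0.5206, 0.2792, 0.0498]
eef_rot: [[-0.522, -0.607, -0.6], [-0.853, 0.368, 0.37], [-0.004, 0.704, -0.71]]
wrist_force: [-1.0, -0.4, -1.1]
gripper_width: 0.0004
```

```bash
python3 - <<'E'
from h import *
rep([.05,-.003,.036],"w20")
E
```

```text
t 18.13 tip [45.2 -2.6 36.3] F dock [-0.86  0.61 -1.08] qv 0.023
t 18.13 offset [-0.0048, -0.0006, -0.0] rot [-0.22, 0.1, 0.19] F [-0.97 -0.42 -1.08]
```

View pics/w20.png

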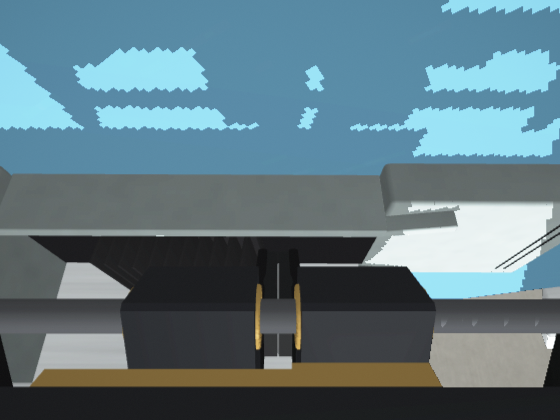

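{"method": "drive_tool", "body": {
  "plan": [
    {"claw": 255,"offset": [-0.001,0,0],"delta_rot": [0,0,0]},
    {"claw": 255,"offset": [-0.002,0,0],"delta_rot": [0,0,0]},
    {"claw": 255,"offset": [-0.003,0,0],"delta_rot": [0,0,0]},
    {"claw": 255,"offset": [-0.004,0,0],"delta_rot": [0,0,0]},
    {"claw": 255,"offset": [-0.005,0,0],"delta_rot": [0,0,0]}
  ]
}}

```text
t: 18.6
eef_pos: [0.5224, 0.2831, 0.0499]
eef_rot: [[-0.52, -0.606, -0.602], [-0.854, 0.368, 0.368], [-0.002, 0.705, -0.709]]
wrist_force: [-3.2, -2.8, 0.5]
gripper_width: 0.0003
```

```bash
python3 - <<'E'
from h import *
rep([.05,-.003,.036],"w21")
f=cv2.imread("pics/w21.png");cv2.imwrite("pics/w21c.png",cv2.resize(f[220:320,20:400],None,fx=2,fy=2,interpolation=cv2.INTER_CUBIC).clip(0,85)*3)
E
```

```text
t 18.6 tip [49.4 -2.1 36.4] F dock [-4.06  1.31  0.46] qv 0.025
t 18.6 offset [-0.0005, -0.001, -0.0003] rot [-0.14, -0.04, 0.18] F [-3.24 -2.78  0.46]
```

View pics/w21c.png

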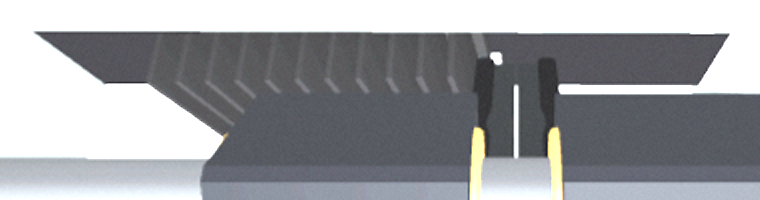

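```bash
python3 - <<'E'
from h import *
rep(None,"w22")
L=[cv2.resize(cv2.imread(f"pics/{n}.png")[215:275,80:400],None,fx=2.4,fy=2.4,interpolation=cv2.INTER_CUBIC).clip(0,85)*3 for n in("w17","w20","w21","w22")]
cv2.imwrite("pics/cmp.png",np.vstack(L))
E
```

```text
t 18.65 tip [49.4 -1.9 36.4] F dock [-2.76  0.9   0.73] qv 0.009
```

View pics/cmp.png

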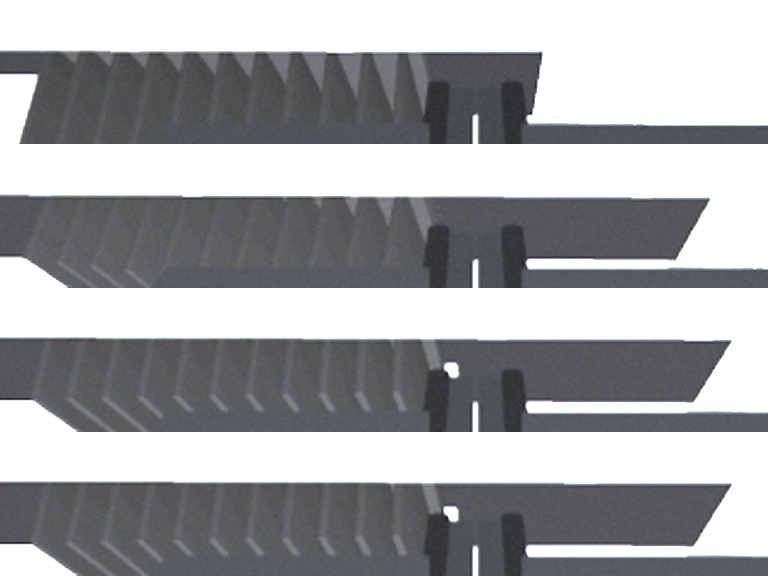

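{"method": "drive_tool", "body": {
  "plan": [
    {"claw": 255,"offset": [0.002,0,0],"delta_rot": [0,0,0]},
    {"claw": 255,"offset": [0.006,0,0],"delta_rot": [0,0,0]},
    {"claw": 255,"offset": [0.01,0,0],"delta_rot": [0,0,0]},
    {"claw": 255,"offset": [0.01,0,-0.01],"delta_rot": [0,0,0]},
    {"claw": 255,"offset": [0.01,0,-0.025],"delta_rot": [0,0,0]},
    {"claw": 255,"offset": [0.01,0,-0.045],"delta_rot": [0,0,0]},
    {"claw": 255,"offset": [0.01,0,-0.065],"delta_rot": [0,0,0]},
    {"claw": 255,"offset": [0.01,0,-0.085],"delta_rot": [0,0,0]},
    {"claw": 255,"offset": [0.01,0,-0.1],"delta_rot": [0,0,0]},
    {"claw": 255,"offset": [0.01,0,-0.1],"delta_rot": [0,0,0]},
    {"claw": 255,"offset": [0.01,0,-0.1],"delta_rot": [0,0,0]}
  ]
}}

```text
t: 19.62
eef_pos: [0.5784, 0.2373, 0.1215]
eef_rot: [[-0.521, -0.607, -0.599], [-0.853, 0.368, 0.369], [-0.003, 0.704, -0.71]]
wrist_force: [0.1, 0.6, 0.5]
gripper_width: 0.0002
```

```bash
python3 - <<'E'
from h import *
s=r.state();rep(None,"w23")
c=r.camera("wrist")
# predicted outline
for nm,cx,z0 in(("home",.0965,.012),):
  B=np.array([[a,b,z] for z in(z0,z0+.027) for a in(cx-.036,cx+.036) for b in(-.024,.024)])
  print(proj(c,fromd(B),s).round(0).tolist())
E
```

```text
t 19.62 tip [ 39.7 -73.8 108. ] F dock [0.54 0.23 0.47] qv 0.052
[[248.0, 164.0], [252.0, 198.0], [147.0, 164.0], [165.0, 198.0], [246.0, 197.0], [251.0, 227.0], [141.0, 197.0], [160.0, 227.0]]
```

View pics/w23.png

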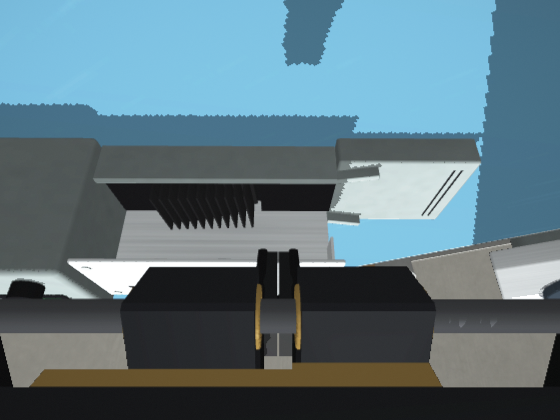

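```bash
python3 - <<'E'
import cv2
f=cv2.imread("pics/w23.png");cv2.imwrite("pics/w23c.png",cv2.resize(f[165:270,90:350],None,fx=3,fy=3,interpolation=cv2.INTER_CUBIC).clip(0,100)*2.5)
E
```

```text
[ WARN:0@0.047] global loadsave.cpp:1063 imwrite_ Unsupported depth image for selected encoder is fallbacked to CV_8U.
```

View pics/w23c.png

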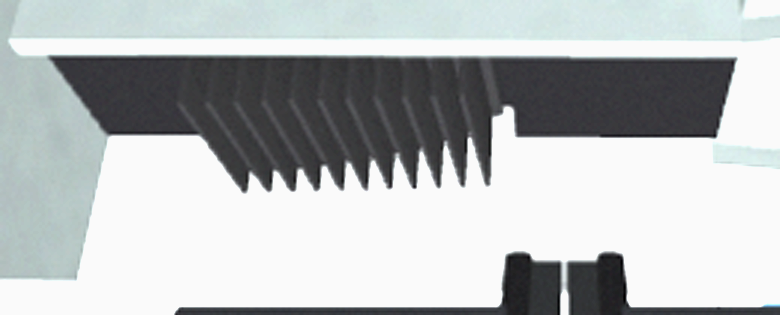

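```bash
python3 - <<'E'
import cv2,numpy as np
f=cv2.imread("pics/w23.png")[178:238,140:270].astype(float)
cv2.imwrite("pics/w23e.png",cv2.resize((f*4-60).clip(0,255).astype(np.uint8),None,fx=6,fy=6,interpolation=cv2.INTER_CUBIC))
E
```

```text
(no output)
```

View pics/w23e.png

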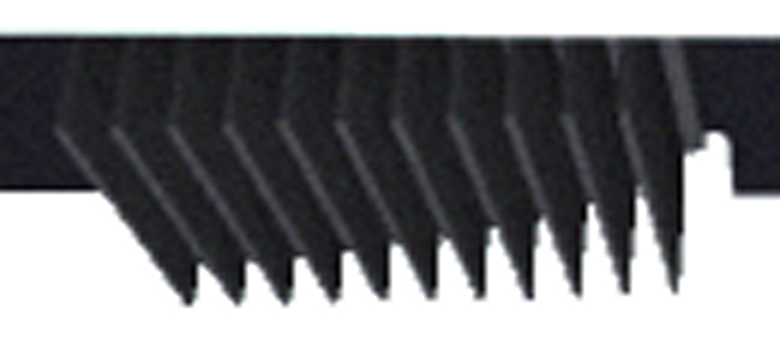

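```bash
python3 - <<'E'
from h import *
from scipy.spatial.transform import Rotation as Ro
s=r.state();c=r.camera("wrist")
S=lambda u,v:((u+.5)/6-.5+140,(v+.5)/6-.5+178)
uv=np.array([S(58,128),S(190,303),S(625,118),S(675,292)])
for n in ("full","flat"):
  def w(p):
    L=np.array([[.0647/2,-.024,.0135],[.0647/2,.024,.0135],[-.0647/2,-.024,.0135],[-.0647/2,.024,.0135]])
    R=Ro.from_euler('zy',[p[2],p[4] if n=="full" else 0]).as_matrix()
    return fromd(L@R.T+[p[0],p[1],p[3]])
  o=least_squares(lambda p:np.r_[(proj(c,w(p),s)-uv).ravel(), p*1e-3],[.095,0,0,.0255,0])
  print(n,"x y z mm",(o.x[[0,1,3]]*1e3).round(2),"yaw,pitchdown",np.degrees(o.x[[2,4]]).round(2),o.fun[:8].round(2))
E
```

```text
full x y z mm [92.12  1.94 25.22] yaw,pitchdown [3.42 0.38] [ 0.38 -0.3  -0.06  0.46 -0.21 -0.79 -0.14  0.8 ]
flat x y z mm [92.26  2.17 25.09] yaw,pitchdown [3.22 0.  ] [ 0.46 -0.08 -0.2   0.62 -0.07 -0.96 -0.25  0.59]
```

```bash
python3 - <<'E'
from h import *
s=r.state();c=r.camera("wrist")
S=lambda u,v:((u+.5)/6-.5+140,(v+.5)/6-.5+178)
def aty(uv,y):
    o,d=ray(c,uv,s);o=tod(o);d=Rz(DK[2]).T@d;return o+d*(y-o[1])/d[1]
print("edge corner",aty(S(733,190),.027), tod(at(c,S(733,190),.022,s)))
print("base rear?",tod(at(c,S(690,150),.022,s)),"rear base at z.012+",[tod(at(c,S(700,148),z,s)).round(4) for z in(.012,.015,.018)])
E
```

```text
edge corner [0.05114472 0.027      0.02147537] [0.05109966 0.02601937 0.022     ]
base rear? [0.05634488 0.01491848 0.022     ] rear base at z.012+ [array([0.0561, 0.0323, 0.012 ]), array([0.0558, 0.0269, 0.015 ]), array([0.0555, 0.0215, 0.018 ])]
```

```bash
python3 - <<'E'
from h import *
rep()
c=r.camera("top");f=c["frame"][:,:,::-1];cv2.imwrite("pics/t24.png",f)
for l in ("multimeter","flux_bottle","kapton_tape","capacitor","relay_board"):
    for d in r.search_frame("top",l)[:1]: print(l,round(d["score"],2),np.round(d["box"],1))
E
```

```text
t 19.82 tip [ 39.1 -71.2 106.5] F dock [-0.55 -0.17 -0.13] qv 0.004
multimeter 0.93 [111.5 256.9  44.1  51.2]
flux_bottle 0.57 [255.  158.6  13.4  10.1]
relay_board 0.55 [302.1 178.1  19.3  17.1]
```

View pics/t24.png

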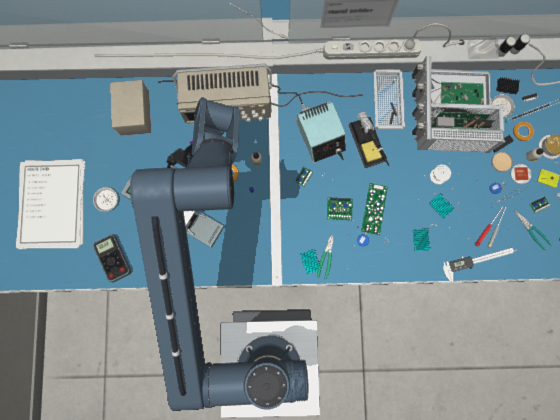

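```bash
python3 -c "
from rig import r
print(r.sign_off(), r.state()['t'])"
```

```text
the job is handed in; nothing more can be done
the job is handed in; nothing more can be done
```

The black heatsink is home in the dock's recess. I laid it on the ledge, pushed it in with the closed fingers tilted 45° through the side slot, and handed the job in at about 20 s. It tipped nose-down with its rear about 35 mm past the mouth and dropped level at about 56–60 mm. I stopped when the push force rose to about 4 N, up from under 2 N before that.

**Last checks:**
- **Height and level:** the wrist picture taken after withdrawing puts the heatsink's middle 25.2 mm above the bench (25.5 mm wanted), with pitch under 0.5°.
- **Position:** the recess's near edge shows at about 51 mm, which puts the heatsink's nose against the far edge within a millimetre or so.
- **Clearance:** the gripper is out of the dock, and the force readings are at noise level.
- **Bystanders:** in the last top view, the multimeter, flux bottle and relay board were found within about 3 pixels of where they started. The capacitor looked unmoved. The tape was mostly hidden behind the arm and the detector did not find it, but the fingers stayed far from it.

**One imperfection:** the heatsink sits turned about 3° in the channel's side play. I left it rather than push again.

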